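# Turn the hook tool round and pull-test a bonded pin

### The job

Draw the hook tool out of its holder, lay it on the blue mat and let go, then take it by its orange handle, reach into the tester's low bay with the hook leading, hook the steel pin and pull it towards you until the pointer is in the green band; hold it there for about a second to prove the bond. Never pull into the red, touch the tester with the tool only, then let the pin back, unhook and lay the tool flat on the mat again, wholly within its edges both times. Do not drop the tool, and leave the other things on the counter where they are.

Things in the scene. Friction and masses are not known exactly. Their poses are not given: they have to be found in the camera images.
- tool: Hook tool, about 90 g, lying flat. Origin: underside of the handle's middle; x towards the hook, z up. Orange handle 18 wide x 18 high, x = -50 to 50. Steel shank 10 wide, 12 high (3 to 15 above the underside), x = 50 to 152, then the hook (see point tool_hook). Starts on the table, handle wholly inside the holder, hook out of the mouth towards the robot.
- tool_tail (a point): middle of the handle's rear end face, tool x = -50, 9 above the underside
- tool_tip (a point): far end of the hook arm on the shank's line, tool x = 162, 9 above the underside
- tool_handle (a point): centre of the handle, tool x = 0, 9 above the underside
- tool_hook (a point): In the hook's pocket: tool x = 152, y = 14, 9 above the underside. The steel hook lies in the tool's flat plane, 18 high: a cross arm x = 152 to 162, reaching from y = -5 to 28 (the tool's left side only), with a lip at its end back to x = 146 between y = 23 and 28. The pocket between shank and lip is 18 wide.
- holder: Fixed holder: white-topped aluminium tunnel without floor, 111 long, 42 wide, 40 high; inside 30 wide, 34 high, closed at the back. Origin on the table at the middle of its open mouth; the tunnel runs along its +x, away from the robot. The tool comes free when drawn straight out along its -x by about 95. Holder and tester swap sides from start to start.
- tester: Fixed spring pull tester. Origin on the table, middle of its front edge; x runs into it, away from the robot, z up. Base 6 thick, 245 long, 106 wide. Two white cheeks and a clear cover form a low bay x = 0 to 150, inside y = -45 to 45, free height 6 to 62, cover's top at 66, open in front and behind. Behind it a scale: green band and, nearer the robot, red zone.
- pin (a point): Middle of the upright steel pin bonded to the tooth on the tester's red carriage: at tester x = 100, y = 18, 35 above the table at rest; axes as the tester's. Diameter 8, from 19 to 54 above the table; tooth (20 wide) and carriage (34 x 30) below it reach up to 19. Pulled, it moves towards the tester's -x.
- gauge (a joint): How far the pin and its black pointer are pulled towards the tester's -x, in m: 0 at rest, stop at 0.026; a spring of 600 N/m pulls back. Green band 0.008 to 0.016 (about 5 to 10 N), red above 0.020.
- mat: Fixed blue mat, 160 (x) by 270 (y), 4 thick; origin at the middle of its underside.
- dish: Bystander: small round steel bowl, 36 wide, 20 high, standing on the mat near its robot-side edge. Origin at the middle of its underside.
- pump: Bystander: white pump bottle with a blue band, 60 wide, 158 high. Origin at the middle of its underside.
- jaw: Bystander: pink jaw model with white teeth, 50 x 56 x 29. Origin at the middle of its underside.
- cup: Bystander: white paper-coloured cup, 70 wide, 85 high. Origin at the middle of its underside.
- jar: Bystander: amber jar, 52 wide, 60 high. Origin at the middle of its underside.
- loupe: Bystander: dark magnifier lying flat, lens ring 44 wide and 12 high, handle along its +x to 90 from its origin (the ring's centre)
- cards: Bystander: open blue card tray, 70 x 95 x 30. Origin at the middle of its underside.

How it is judged:
By the outcome, as a careful person would: the job done as asked, in the order asked, and still so for the second after the job is handed in, with the robot touching nothing.
It also fails if it takes over 72 s, if anything falls off the work surface, if the arm or the gripper's body presses on something with over 40 N, if the wrist force passes 120 N, or if a joint passes its speed limit or range.

### The arm

A 6-joint arm with a two-finger parallel gripper is mounted at the origin on the work surface. World frame = base frame: x ahead of the robot, y to its left, z up, the work surface at z = 0. Lengths are in mm, angles in degrees, forces in N, time in s.
With the tool pointing down it reaches from about 300 to 850 mm from the base axis. Payload 4.2 kg.
Tool frame: the origin (TCP) lies at the very end of the fingers, on their centre line; the grasp point (between the pads) lies 19 mm behind it (env.grasp_offset is the distance from the TCP to the grasp point, in mm); z points along the fingers, y is the line along which they close (so a half turn about z gives the same grasp; the last joint's range is limited). The gripper opens to 91 mm and grips with 3 to 60 N. Pads are 32 mm wide; open, the fingers measure 118 mm over their backs; the gripper's body (76 mm by 178 mm) begins 60 mm behind the grasp point.
Start: joints at [-74.083, 18.312, 89.639, -0, 72.044, -1.146], TCP at [168.718, -549.707, 213.976] pointing down, gripper open.
Joint ranges: [-177.97, 177.97], [-48.28, 115.42], [12.27, 149.76], [-77.06, 257.06], [2.81, 150.46], [-146.56, 146.56]. Speed limits (degrees/s): [147.25, 147.25, 180, 180, 180, 180].

### API

Orientations are given as [roll, pitch, yaw] about the fixed x, y, z axes, in that order (R = Rz(yaw) Ry(pitch) Rx(roll)).
In Python, from workcell import env gives the robot as it stands. The module is installed in compiled form; this text tells all that it offers.
- The arm moves only by the tool send_rows, never from a script. Its argument "motion" is a list of rows, each an object of numbers: "tx", "ty", "tz": the shift along the tool's x, y, z in units of 500 mm (1.0 is 500 mm); "rx", "ry", "rz": the turn, a rotation vector about the tool's x, y, z in units of 30 degrees (1.0 is 30 degrees); "gripper": the closure, from -1 (fully open) to 1 (shut). In form: [{"tx": .., "ty": .., "tz": .., "rx": .., "ry": .., "rz": .., "gripper": ..}, ...]. A call has 1 to 12 rows; each row shifts and turns the commanded pose from where the row before left it, along the tool's axes as they then stand; what a row does not reach is not made up. A row lasts 1/8 s, in which the tool goes at most 62.5 mm and 10.7 degrees, less where a joint would pass 70% of its speed; a pose out of reach is approached as far as the arm can. A call with a number of a shift or a turn outside -1 to 1 is refused whole. A call with a gripper value outside its range is refused whole. The fingers move at their own pace and stop on an object; "grip_force" is the grip in N (left out, the last holds). Time passes only in rows, so rows that do not move let the fingers close. It gives the time, the measured TCP pose, the force, the opening and the grip force at its end, in the units of the state.
- env.state(): the state, without advancing time (a new reading comes with each control period).
- env.grab_frame(name): name is "scene" or "side" or "wrist"; returns a dict with "frame" (420x560x3 uint8, red, green, blue), "vertical_fov" (degrees; the focal length in pixels is half the picture's height over the tangent of half this angle, whatever the lens; pixels are square), "cx", "cy" (the principal point, pixels), "rvec" (rotation vector, rad) and "tvec" (3), from world to camera coordinates, as OpenCV has them; the wrist camera has in their place "T_tool_cam" (4x4, takes a point from camera to tool coordinates, whose origin is the TCP and whose axes are the flange's). Camera axes: x right, y down, z forward; pixel columns grow to the right and rows downward; lengths in mm; the calibration is good to about 2 mm. A picture is of the moment at which its call begins: read the wrist's pose just before it. There is no depth.
- env.job_done(): hands the job in; it is judged then, once.
The state is a dict: "time_s": time; "qpos": joint angles; "qvel": joint speeds; "effort": joint torques, N m; "ee_pos": TCP position; "ee_rot": TCP orientation; "force": force on the tool from outside, world axes, zero at the start; "torque": the same for the moment, N m; "gripper_width": finger opening in mm; "gripper_force": force on a finger pad.
Only numpy, scipy, OpenCV 4.12 (cv2) and the standard library are available. Lean on these libraries where they do the work, as an engineer would, in place of code of your own. Each camera call takes 0.05 s, during which the arm holds its last target. There are 200 camera calls.

## Working session

There is one attempt and no reset: what is moved stays moved. The work goes in short steps, Python scripts to look and compute and a tool call to move; the robot and the scene stay as the last step left them, time stands still between calls to the robot, and variables do not carry over. Pictures are saved under pics/ and viewed, at most 10 in all, crops included, and the job is handed in when it is done.

Besides the shell and the picture viewer there is one more tool, called after ">>>" as name([rows], argument=value, ...), one row to a line, values as JSON. send_rows: Moves the arm, as the interface text tells. Shifts and turns lie within -1 to 1; 1 stands for 500 mm of shift or 30 degrees of turn. Its arguments: {"type":"object","properties":{"motion":{"type":"array"},"grip_force":{"type":"number"}},"required":["motion"]}

```bash
mkdir -p pics; cat > h.py <<'E'
import numpy as np,cv2,json
from workcell import env
from scipy.spatial.transform import Rotation as R
def snap(n,out):
    s=env.state(); f=env.grab_frame(n); cv2.imwrite('pics/%s.png'%out,f['frame'][:,:,::-1])
    d={k:np.asarray(v).tolist() for k,v in f.items() if k!='frame'}; d['ee_pos']=np.asarray(s['ee_pos']).tolist(); d['ee_rot']=np.asarray(s['ee_rot']).tolist()
    json.dump(d,open('pics/%s.json'%out,'w')); return f
def cam(out):
    d=json.load(open('pics/%s.json'%out)); fl=210/np.tan(np.radians(d['vertical_fov'])/2)
    if 'rvec' in d:
        Rc=cv2.Rodrigues(np.array(d['rvec']))[0]; t=np.array(d['tvec']).ravel(); Rw=Rc.T; o=-Rc.T@t
    else:
        T=np.array(d['T_tool_cam']); Rt=R.from_euler('xyz',d['ee_rot'],degrees=True).as_matrix()
        Rw=Rt@T[:3,:3]; o=np.array(d['ee_pos'])+Rt@T[:3,3]
    return fl,d['cx'],d['cy'],Rw,o
def px(out,u,v,z):
    fl,cx,cy,Rw,o=cam(out); r=Rw@np.array([(u-cx)/fl,(v-cy)/fl,1]); return np.round(o+r*(z-o[2])/r[2],1)
def proj(out,p):
    fl,cx,cy,Rw,o=cam(out); c=Rw.T@(np.array(p)-o); return np.round([cx+fl*c[0]/c[2],cy+fl*c[1]/c[2]],1)
E
python3 - <<'E'
from h import *
a=snap('scene','s0');b=snap('side','d0');c=snap('wrist','w0')
print(env.state()); print(open('pics/s0.json').read(),open('pics/d0.json').read(),open('pics/w0.json').read())
im=cv2.imread('pics/s0.png');cv2.imwrite('pics/s0b.png',cv2.resize(im,(800,600),interpolation=cv2.INTER_CUBIC))
im=cv2.imread('pics/d0.png');cv2.imwrite('pics/d0b.png',cv2.resize(im,(800,600),interpolation=cv2.INTER_CUBIC))
E
```

```text
{'time_s': 0.15, 'qpos': array([-7.40831783e+01,  1.83404051e+01,  8.96897529e+01,  2.82735558e-04,
        7.20451059e+01, -1.14492207e+00]), 'qvel': array([-0.01230985, -0.1280893 , -0.06733633,  0.06424415,  0.01833869,
       -0.02985591]), 'effort': array([-1.17881823e-04, -4.12777269e+01, -2.32155401e+01,  7.26349885e-02,
        4.33846260e-02, -1.04550491e-04]), 'ee_pos': array([ 168.61207781, -549.31882247,  213.34576793]), 'ee_rot': array([-1.79924757e+02, -1.77266953e-03,  1.70616553e+01]), 'force': array([-0.2599623 , -1.01666387,  0.03832154]), 'torque': array([-0.02229609,  0.02265095, -0.02419181]), 'gripper_force': 0.0, 'gripper_width': 91.17816806272529}
{"vertical_fov": 56.241313900607445, "cx": 275.5806369714619, "cy": 213.7115865784493, "rvec": [0.8958809451399451, 2.67105296755549, -0.8801744616587862], "tvec": [482.960519390098, -233.55546370398417, 1345.3545830893706], "ee_pos": [168.56843321657533, -549.2011379598389, 213.1341397912558], "ee_rot": [-179.89986706395496, -0.00277349045907372, 17.062013971845904]} {"vertical_fov": 55.82740064544022, "cx": 280.668
[... 164 characters left out ...]
76021984623], "ee_pos": [168.57274882638362, -549.2251802147268, 213.15482024722888], "ee_rot": [-179.90270603811177, -0.001985990870602495, 17.060614977972303]} {"vertical_fov": 61.24044679021478, "cx": 273.40638906795925, "cy": 209.7442983345031, "T_tool_cam": [[-0.0008703089325294911, -0.9549754259131736, -0.29668363363069317, 85.23983241896804], [0.9999989424629303, -0.0004854344485047348, -0.001370921738939094, 0.5226838959188074], [0.0011651761154650793, -0.29668451300218834, 0.9549748384691984, -171.36702057418748], [0.0, 0.0, 0.0, 1.0]], "ee_pos": [168.57176904185175, -549.2691892987667, 213.21722370823372], "ee_rot": [-179.91139745728017, 0.00011953800268128172, 17.062924318408044]}
```

View pics/s0b.png

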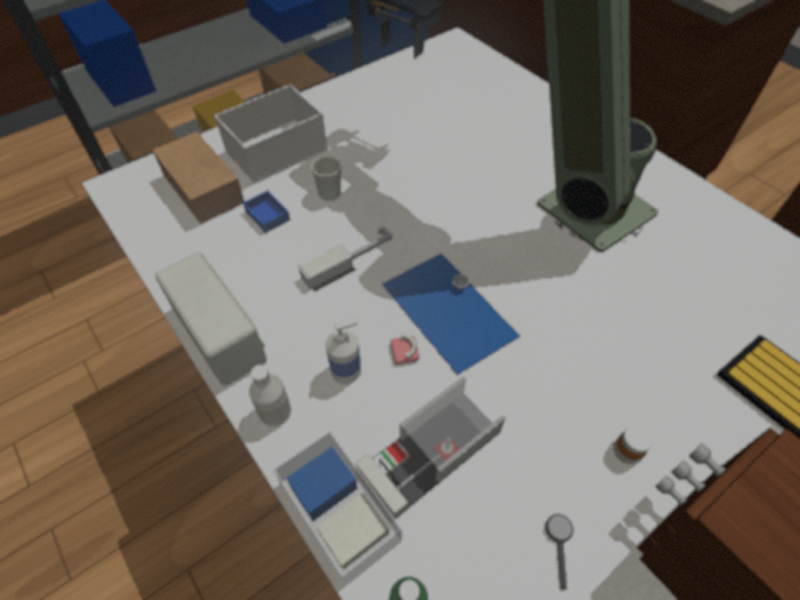

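View pics/d0b.png

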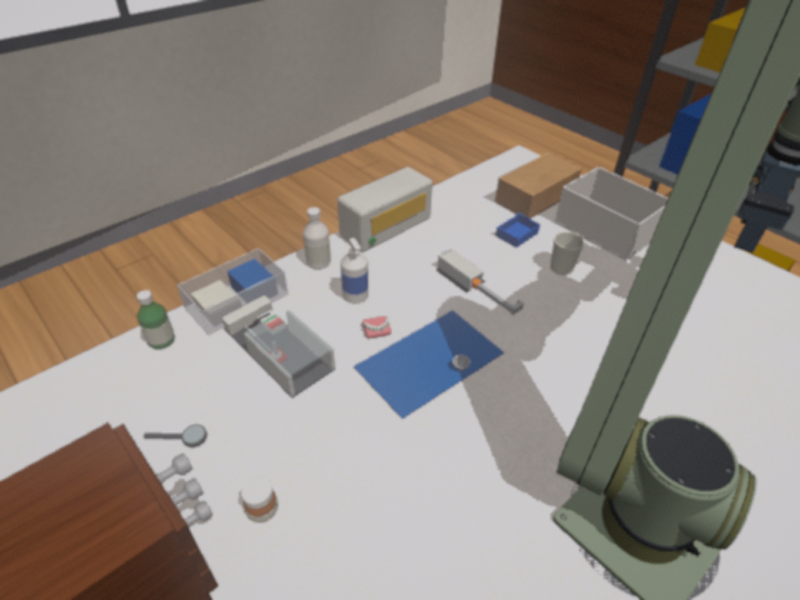

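The scene view (800x600) shows the mat corners at about (443,255), (384,286), (460,373) and (519,337), the hook at (385,236), the holder around (327,262), and the tester's open front around (470,450). The side view shows the mat at (453,313), (503,350), (403,415) and (355,368), and the hook at (516,305).

```bash
python3 - <<'E'
from h import *
k=560/800
for n,l in (('s0',{'mat':[(443,255),(384,286),(460,373),(519,337),4],'hook':[(390,232),(380,232),(352,250),9],'dish':[(460,286),5],'holdertop':[(300,266),(332,246),(353,258),(308,278),40],'tester66':[(465,380),(503,420),(440,464),66],'testerbot':[(440,478),(503,432),6],'pump':[(345,372),0],'jaw':[(405,352),10],'cup':[(330,195),0],'cards':[(266,215),5]}),
 ('d0',{'mat':[(453,313),(503,350),(403,415),(355,368),4],'hook':[(521,305),(512,311),(477,284),9],'dish':[(460,365),5],'holdertop':[(438,260),(456,252),(482,268),(467,280),40],'tester66':[(331,348),(292,372),(247,338),(285,312),66],'testerbot':[(333,364),(293,390),6],'pump':[(355,298),0],'jaw':[(377,330),10],'cup':[(563,270),0],'cards':[(518,236),5]})):
  for m,a in l.items(): print(n,m,[px(n,u*k,v*k,a[-1])[:2].tolist() for u,v in a[:-1]])
E
```

```text
s0 mat [[388.6, -103.3], [545.8, -112.1], [555.8, 147.5], [407.8, 156.6]]
s0 hook [[443.3, -228.0], [461.6, -242.0], [544.3, -235.3]]
s0 dish [[416.9, -12.9]]
s0 holdertop [[671.9, -240.5], [586.5, -247.2], [569.6, -190.7], [675.8, -202.2]]
s0 tester66 [[585.3, 186.8], [584.6, 283.5], [718.8, 278.2]]
s0 testerbot [[717.3, 281.8], [574.4, 285.6]]
s0 pump [[729.4, 10.1]]
s0 jaw [[613.3, 49.2]]
s0 cup [[480.9, -424.6]]
s0 cards [[642.0, -454.4]]
d0 mat [[537.1, -116.4], [392.0, -115.9], [407.0, 148.8], [554.3, 145.3]]
d0 hook [[452.3, -246.3], [452.8, -215.9], [565.3, -224.4]]
d0 dish [[421.6, -18.3]]
d0 holdertop [[661.7, -189.3], [655.5, -243.6], [574.1, -246.1], [567.4, -188.5]]
d0 tester66 [[580.6, 180.0], [579.4, 269.5], [708.3, 287.4], [721.8, 191.4]]
d0 testerbot [[590.0, 173.0], [587.5, 270.0]]
d0 pump [[720.2, 14.3]]
d0 jaw [[602.2, 47.9]]
d0 cup [[470.5, -429.9]]
d0 cards [[627.6, -448.9]]
```

>>> send_rows([
  {"rz": 0.285},
  {"rz": 0.285},
  {"tx": 0.066,"ty": -0.066},
  {"tx": 0.066,"ty": -0.066},
  {"tx": 0.066,"ty": -0.066},
  {"tx": 0.066,"ty": -0.066},
  {"tx": 0.066,"ty": -0.066},
  {"tx": 0.066,"ty": -0.066},
  {"tx": 0.066,"ty": -0.066},
  {"tx": 0.066,"ty": -0.066},
  {"tx": 0.066,"ty": -0.066},
  {"tx": 0.066,"ty": -0.066},
])

```text
invalid input at $.motion[0]: expected keys tx, ty, tz, rx, ry, rz, gripper
```

```bash
python3 - <<'E'
from h import *
snap('wrist','w1'); s=env.state(); print(s['time_s'],s['ee_pos'],s['ee_rot'])
im=cv2.imread('pics/w1.png');cv2.imwrite('pics/w1b.png',cv2.resize(im,(800,600),interpolation=cv2.INTER_CUBIC))
E
```

```text
0.2 [ 168.62197856 -549.42496592  213.47868487] [-1.79944145e+02 -1.32836872e-03  1.70611403e+01]
```

View pics/w1b.png

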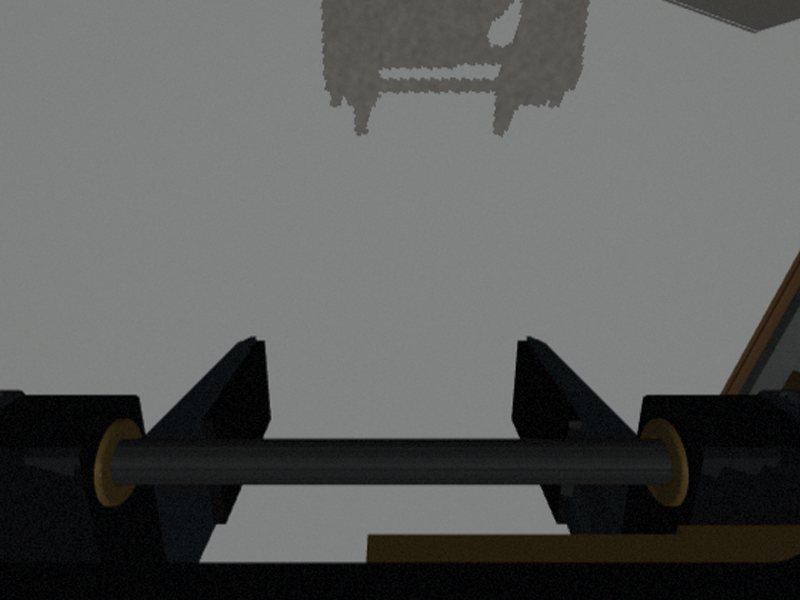

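The picture shows only bare table, with the fingers at (260,340) and (520,340), because the move was refused: every row needs all the keys. I'll resend it in full.

>>> send_rows([
  {"tx": 0,"ty": 0,"tz": 0,"rx": 0,"ry": 0,"rz": 0.285,"gripper": -1},
  {"tx": 0,"ty": 0,"tz": 0,"rx": 0,"ry": 0,"rz": 0.285,"gripper": -1},
  {"tx": 0.05,"ty": -0.066,"tz": 0,"rx": 0,"ry": 0,"rz": 0,"gripper": -1},
  {"tx": 0.05,"ty": -0.066,"tz": 0,"rx": 0,"ry": 0,"rz": 0,"gripper": -1},
  {"tx": 0.05,"ty": -0.066,"tz": 0,"rx": 0,"ry": 0,"rz": 0,"gripper": -1},
  {"tx": 0.05,"ty": -0.066,"tz": 0,"rx": 0,"ry": 0,"rz": 0,"gripper": -1},
  {"tx": 0.05,"ty": -0.066,"tz": 0,"rx": 0,"ry": 0,"rz": 0,"gripper": -1},
  {"tx": 0.05,"ty": -0.066,"tz": 0,"rx": 0,"ry": 0,"rz": 0,"gripper": -1},
  {"tx": 0.05,"ty": -0.066,"tz": 0,"rx": 0,"ry": 0,"rz": 0,"gripper": -1},
  {"tx": 0.05,"ty": -0.066,"tz": 0,"rx": 0,"ry": 0,"rz": 0,"gripper": -1},
  {"tx": 0.05,"ty": -0.066,"tz": 0,"rx": 0,"ry": 0,"rz": 0,"gripper": -1},
  {"tx": 0.05,"ty": -0.066,"tz": 0,"rx": 0,"ry": 0,"rz": 0,"gripper": -1},
])

```text
time_s: 1.7
ee_pos: [419.5, -218.7, 213.9]
ee_rot: [180.0, -0.0, -0.0]
force: [1.1, -0.8, -0.3]
gripper_width: 91.1
gripper_force: 0.0
```

```bash
python3 - <<'E'
from h import *
import time
snap('wrist','w1');snap('wrist','w1');snap('wrist','w2'); s=env.state(); print(s['time_s'],s['ee_pos'],s['ee_rot'],s['qpos'])
im=cv2.imread('pics/w2.png');cv2.imwrite('pics/w2b.png',cv2.resize(im,(800,600),interpolation=cv2.INTER_CUBIC))
E
```

```text
1.85 [ 419.49823437 -218.73258923  213.7896615 ] [1.79996867e+02 2.37733093e-02 1.54316576e-01] [-2.89209328e+01  9.12082763e+00  1.02211107e+02 -1.53398284e-02
  6.86873213e+01  6.09303278e+01]
```

View pics/w2b.png

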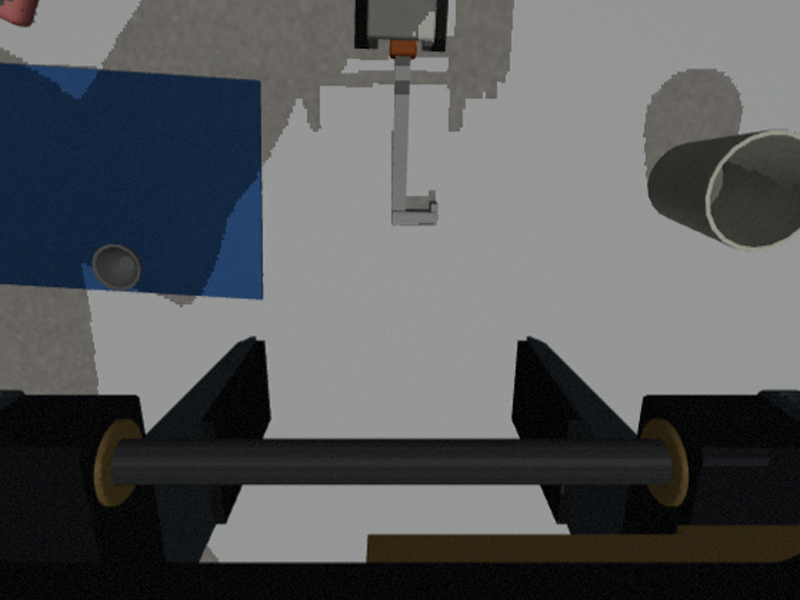

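The wrist view shows the orange handle's end at (403,48) in the holder mouth (y≈45, x 357–447). The shank runs down to (399,205), the hook's cross arm is at (392–437, 217), the mat's right corners are at (261,82) and (263,298), and the dish is at (117,267).

```bash
python3 - <<'E'
from h import *
k=.7
for m,u,v,z in [('shank near holder',403,60,15),('shank near hook',399.5,205,15),('hook BL',392,224,0),('hook BR',437,224,0),('hook TL',392,211,18),('hook TR',437,211,18),('handleTL',390,41,18),('handleTR',417,41,18),('handleBL',390,57,9),('handleBR',416,57,9),('holder L',357,48,0),('holder R',446,50,0),('mat TR',261,82,4),('mat BR',263,298,4),('dish',117,267,20)]: print(m,px('w2',u*k,v*k,z))
E
```

```text
shank near holder [ 558.3 -224.9   15. ]
shank near hook [ 462.6 -223.3   15. ]
hook BL [ 446.5 -218.     0. ]
hook BR [ 446.6 -252.2    0. ]
hook TL [ 458.6 -217.9   18. ]
hook TR [ 458.7 -250.3   18. ]
handleTL [ 569.2 -216.2   18. ]
handleTR [ 569.3 -233.9   18. ]
handleBL [ 561.  -216.2    9. ]
handleBR [ 561.  -233.8    9. ]
holder L [ 567.9 -193.4    0. ]
holder R [ 566.8 -254.8    0. ]
mat TR [ 545.7 -126.5    4. ]
mat BR [ 388.5 -116.6    4. ]
dish [417.1 -14.4  20. ]
```

>>> send_rows([
  {"tx": 0.0434,"ty": 0.0023,"tz": 0.0616,"rx": 0,"ry": 0,"rz": 0.03,"gripper": -1},
  {"tx": 0.0434,"ty": 0.0023,"tz": 0.0616,"rx": 0,"ry": 0,"rz": 0,"gripper": -1},
  {"tx": 0.0434,"ty": 0.0023,"tz": 0.0616,"rx": 0,"ry": 0,"rz": 0,"gripper": -1},
  {"tx": 0.0434,"ty": 0.0023,"tz": 0.0616,"rx": 0,"ry": 0,"rz": 0,"gripper": -1},
  {"tx": 0.0434,"ty": 0.0023,"tz": 0.0616,"rx": 0,"ry": 0,"rz": 0,"gripper": -1},
  {"tx": 0,"ty": 0,"tz": 0.038,"rx": 0,"ry": 0,"rz": 0,"gripper": -1},
  {"tx": 0,"ty": 0,"tz": 0.038,"rx": 0,"ry": 0,"rz": 0,"gripper": -1},
  {"tx": 0,"ty": 0,"tz": 0.038,"rx": 0,"ry": 0,"rz": 0,"gripper": -1},
  {"tx": 0,"ty": 0,"tz": 0,"rx": 0,"ry": 0,"rz": 0,"gripper": -0.4},
  {"tx": 0,"ty": 0,"tz": 0,"rx": 0,"ry": 0,"rz": 0,"gripper": -0.4},
])

```text
time_s: 3.1
ee_pos: [527.1, -227.8, 3.4]
ee_rot: [180.0, -0.0, -1.0]
force: [0.2, 0.0, 0.4]
gripper_width: 74.1
gripper_force: 0.0
```

```bash
python3 - <<'E'
from h import *
snap('wrist','w3'); s=env.state(); print(s['time_s'],s['ee_pos'],s['ee_rot'],s['force'],s['gripper_width'])
im=cv2.imread('pics/w3.png');cv2.imwrite('pics/w3b.png',cv2.resize(im,(800,600),interpolation=cv2.INTER_CUBIC))
E
```

```text
3.15 [ 527.35378135 -227.67910715    3.57605977] [ 1.79973677e+02 -3.67062142e-02 -9.71439516e-01] [ 0.13934228 -0.95405724  0.00202635] 69.88639255701557
```

View pics/w3b.png

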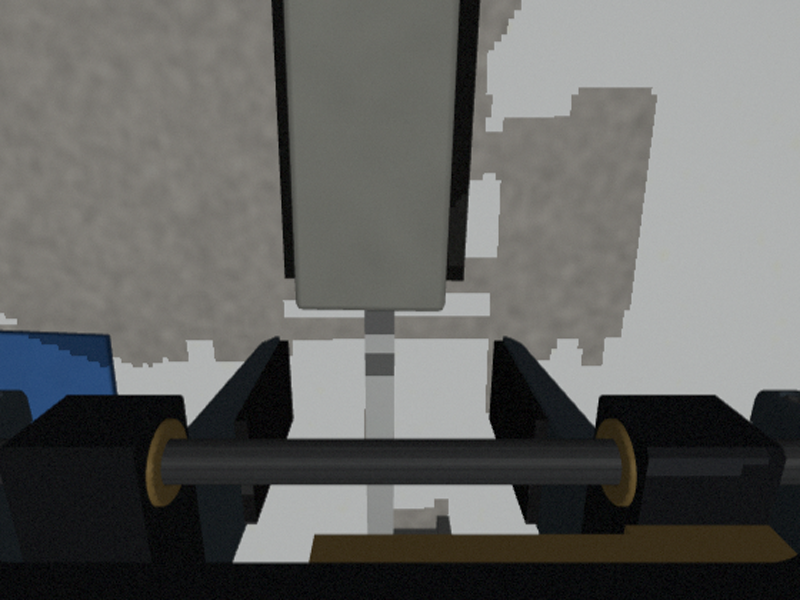

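The shank sits at x≈380 between the fingers (centre about 391), and the holder mouth is at y≈308. The gripper is 2–3 mm too far right, so I'll correct that and close.

```bash
python3 - <<'E'
from h import *
k=.7
for m,u,v,z in [('shank',380,320,15),('shank2',380,420,15),('mouth L',297,308,40),('mouth R',445,309,40),('far L',287,5,40),('far R',462,5,40)]: print(m,px('w3',u*k,v*k,z))
E
```

```text
shank [ 555.7 -224.7   15. ]
shank2 [ 518.  -223.8   15. ]
mouth L [ 568.6 -202.3   40. ]
mouth R [ 567.6 -243.7   40. ]
far L [ 643.7 -205.4   40. ]
far R [ 643.  -246.7   40. ]
```

>>> send_rows([
  {"tx": 0,"ty": -0.005,"tz": 0,"rx": 0,"ry": 0,"rz": 0,"gripper": -0.4},
  {"tx": 0,"ty": 0,"tz": 0,"rx": 0,"ry": 0,"rz": 0,"gripper": 1},
  {"tx": 0,"ty": 0,"tz": 0,"rx": 0,"ry": 0,"rz": 0,"gripper": 1},
  {"tx": 0,"ty": 0,"tz": 0,"rx": 0,"ry": 0,"rz": 0,"gripper": 1},
  {"tx": 0,"ty": 0,"tz": 0,"rx": 0,"ry": 0,"rz": 0,"gripper": 1},
  {"tx": 0,"ty": 0,"tz": 0,"rx": 0,"ry": 0,"rz": 0,"gripper": 1},
  {"tx": 0,"ty": 0,"tz": 0,"rx": 0,"ry": 0,"rz": 0,"gripper": 1},
  {"tx": 0,"ty": 0,"tz": 0,"rx": 0,"ry": 0,"rz": 0,"gripper": 1},
], grip_force=30)

```text
time_s: 4.15
ee_pos: [527.4, -224.5, 2.9]
ee_rot: [180.0, -0.0, -0.9]
force: [0.7, 0.4, -0.4]
gripper_width: 9.7
gripper_force: 30.0
```

>>> send_rows([
  {"tx": 0,"ty": 0,"tz": -0.005,"rx": 0,"ry": 0,"rz": 0,"gripper": 1},
  {"tx": -0.02,"ty": -0.0006,"tz": 0,"rx": 0,"ry": 0,"rz": 0,"gripper": 1},
  {"tx": -0.03,"ty": -0.0008,"tz": 0,"rx": 0,"ry": 0,"rz": 0,"gripper": 1},
  {"tx": -0.03,"ty": -0.0008,"tz": 0,"rx": 0,"ry": 0,"rz": 0,"gripper": 1},
])

```text
time_s: 4.65
ee_pos: [485.7, -222.5, 5.3]
ee_rot: [-180.0, 0.1, -0.9]
force: [0.7, -0.3, -0.7]
gripper_width: 9.9
gripper_force: 30.0
```

>>> send_rows([
  {"tx": -0.03,"ty": -0.0008,"tz": 0,"rx": 0,"ry": 0,"rz": 0,"gripper": 1},
  {"tx": -0.03,"ty": -0.0008,"tz": 0,"rx": 0,"ry": 0,"rz": 0,"gripper": 1},
  {"tx": -0.03,"ty": -0.0008,"tz": 0,"rx": 0,"ry": 0,"rz": 0,"gripper": 1},
  {"tx": -0.03,"ty": -0.0008,"tz": 0,"rx": 0,"ry": 0,"rz": 0,"gripper": 1},
  {"tx": -0.03,"ty": -0.0008,"tz": 0,"rx": 0,"ry": 0,"rz": 0,"gripper": 1},
  {"tx": 0,"ty": 0,"tz": -0.04,"rx": 0,"ry": 0,"rz": 0,"gripper": 1},
  {"tx": 0,"ty": 0,"tz": -0.05,"rx": 0,"ry": 0,"rz": 0,"gripper": 1},
  {"tx": 0,"ty": 0,"tz": -0.05,"rx": 0,"ry": 0,"rz": 0,"gripper": 1},
  {"tx": 0,"ty": 0,"tz": 0,"rx": 0,"ry": 0,"rz": 0,"gripper": 1},
])

```text
time_s: 5.78
ee_pos: [413.3, -220.3, 76.8]
ee_rot: [179.9, -0.2, -0.9]
force: [-0.0, 0.1, -1.5]
gripper_width: 9.6
gripper_force: 30.0
```

```bash
python3 - <<'E'
from h import *
snap('wrist','w4'); snap('scene','s4');snap('side','d4');s=env.state(); print(s['time_s'],s['ee_pos'],s['ee_rot'],s['force'],s['gripper_width'],s['qpos'])
r=lambda n,x0,y0,w,h:cv2.resize(cv2.imread('pics/%s.png'%n)[y0:y0+h,x0:x0+w],(400,300),interpolation=cv2.INTER_CUBIC)
a=np.vstack([np.hstack([r('w4',0,0,560,420),r('w4',160,200,280,210)]),np.hstack([r('s4',200,100,200,150),r('d4',260,150,200,150)])])
cv2.imwrite('pics/c4.png',a)
E
```

```text
5.925 [ 411.53904737 -219.17018504   74.49978627] [-1.79954258e+02  9.38206803e-02 -9.36325507e-01] [-1.26700598 -0.63470299 -1.19783853] 9.870490189849358 [-2.94480786e+01  1.69213263e+01  1.14798250e+02 -6.13928431e-03
  4.83846999e+01  6.14923658e+01]
```

View pics/c4.png

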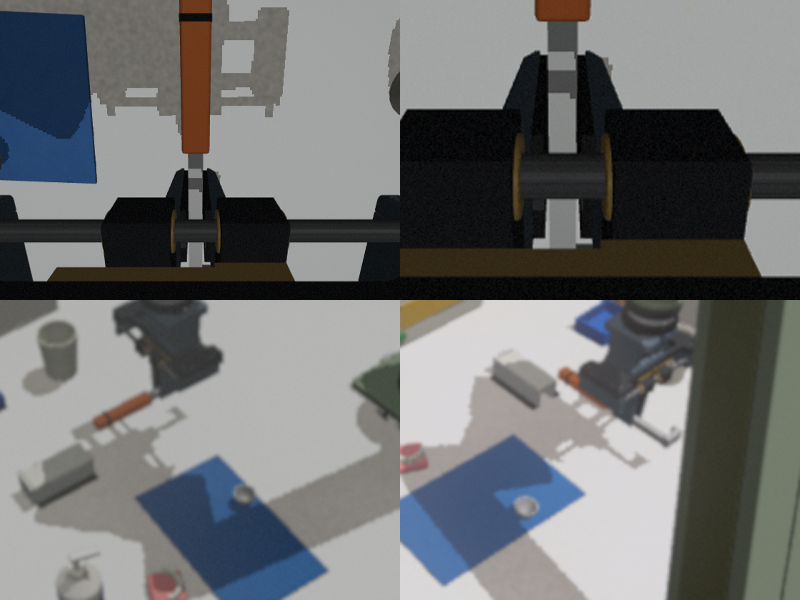

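Handle and shank are clear of the holder and held level; in the wrist picture the handle's front end is at about (273,213). In the scene crop the dish and the rest are undisturbed.

```bash
python3 - <<'E'
from h import *
for m,u,v,z in [('handle front bottom/top',273,213,90),('hf',273,213,72),('back top',273,18/0.714*1.0,90)]: print(m,px('w4',u,v,z))
c=np.array([476,14.]);ex=np.array([np.cos(np.radians(-3.5)),np.sin(np.radians(-3.5))]);ey=np.array([-ex[1],ex[0]])
org=c+25*ex+56*ey; tx=-ey
print('origin',org,'TCP at tool x 83.5:',org+83.5*tx)
s=env.state();print(s['ee_pos'],s['ee_rot'])
E
```

```text
handle front bottom/top [ 447.7 -220.6   90. ]
hf [ 442.  -220.6   72. ]
back top [ 527.1 -222.1   90. ]
origin [504.37208817  68.36933522] TCP at tool x 83.5: [499.27453512 -14.97492044]
[ 411.53904737 -219.17018504   74.49978627] [-1.79954258e+02  9.38206803e-02 -9.36325507e-01]
```

>>> send_rows([
  {"tx": 0,"ty": 0,"tz": 0,"rx": 0,"ry": 0,"rz": -0.15,"gripper": 1},
  {"tx": 0,"ty": 0,"tz": 0,"rx": 0,"ry": 0,"rz": -0.3,"gripper": 1},
  {"tx": 0,"ty": 0,"tz": 0,"rx": 0,"ry": 0,"rz": -0.3,"gripper": 1},
  {"tx": 0,"ty": 0,"tz": 0,"rx": 0,"ry": 0,"rz": -0.3,"gripper": 1},
  {"tx": 0,"ty": 0,"tz": 0,"rx": 0,"ry": 0,"rz": -0.3,"gripper": 1},
  {"tx": 0,"ty": 0,"tz": 0,"rx": 0,"ry": 0,"rz": -0.3,"gripper": 1},
  {"tx": 0,"ty": 0,"tz": 0,"rx": 0,"ry": 0,"rz": -0.3,"gripper": 1},
  {"tx": 0,"ty": 0,"tz": 0,"rx": 0,"ry": 0,"rz": -0.3,"gripper": 1},
  {"tx": 0,"ty": 0,"tz": 0,"rx": 0,"ry": 0,"rz": -0.3,"gripper": 1},
  {"tx": 0,"ty": 0,"tz": 0,"rx": 0,"ry": 0,"rz": -0.25,"gripper": 1},
  {"tx": 0,"ty": 0,"tz": 0,"rx": 0,"ry": 0,"rz": -0.115,"gripper": 1},
])

```text
time_s: 7.3
ee_pos: [411.6, -219.2, 74.1]
ee_rot: [-179.9, -0.1, 86.7]
force: [-0.3, 0.3, -1.2]
gripper_width: 9.7
gripper_force: 30.0
```

>>> send_rows([
  {"tx": 0.035,"ty": 0.013,"tz": 0,"rx": 0,"ry": 0,"rz": 0,"gripper": 1},
  {"tx": 0.07,"ty": 0.025,"tz": 0,"rx": 0,"ry": 0,"rz": 0,"gripper": 1},
  {"tx": 0.07,"ty": 0.025,"tz": 0,"rx": 0,"ry": 0,"rz": 0,"gripper": 1},
  {"tx": 0.07,"ty": 0.025,"tz": 0,"rx": 0,"ry": 0,"rz": 0,"gripper": 1},
  {"tx": 0.07,"ty": 0.025,"tz": 0,"rx": 0,"ry": 0,"rz": 0,"gripper": 1},
  {"tx": 0.07,"ty": 0.025,"tz": 0,"rx": 0,"ry": 0,"rz": 0,"gripper": 1},
  {"tx": 0.033,"ty": 0.012,"tz": 0,"rx": 0,"ry": 0,"rz": 0,"gripper": 1},
  {"tx": 0,"ty": 0,"tz": 0,"rx": 0,"ry": 0,"rz": 0,"gripper": 1},
  {"tx": 0,"ty": 0,"tz": 0,"rx": 0,"ry": 0,"rz": 0,"gripper": 1},
])

```text
time_s: 8.43
ee_pos: [499.2, -16.4, 75.0]
ee_rot: [-179.9, 0.0, 86.5]
force: [-1.0, -0.2, -1.0]
gripper_width: 10.1
gripper_force: 30.0
```

```bash
python3 - <<'E'
from h import *
snap('wrist','w5'); snap('scene','s5');snap('side','d5');s=env.state(); print(s['time_s'],s['ee_pos'],s['ee_rot'],s['force'],s['gripper_width'],s['qpos'])
r=lambda n,x0,y0,w,h:cv2.resize(cv2.imread('pics/%s.png'%n)[y0:y0+h,x0:x0+w],(400,300),interpolation=cv2.INTER_CUBIC)
a=np.vstack([np.hstack([r('w5',0,0,560,420),r('w5',0,0,560,420)]),np.hstack([r('s5',220,130,200,150),r('d5',220,180,200,150)])])
cv2.imwrite('pics/c5.png',a)
E
```

```text
8.575 [499.61492908 -16.48684144  75.42069849] [-1.79986034e+02  1.69308996e-02  8.64351996e+01] [ 0.27152123  0.37968804 -1.67164336] 10.110820944179254 [-3.19692935e+00  1.94069375e+01  1.10601743e+02 -2.19824762e-02
  5.00053960e+01  3.82003639e-01]
```

View pics/c5.png

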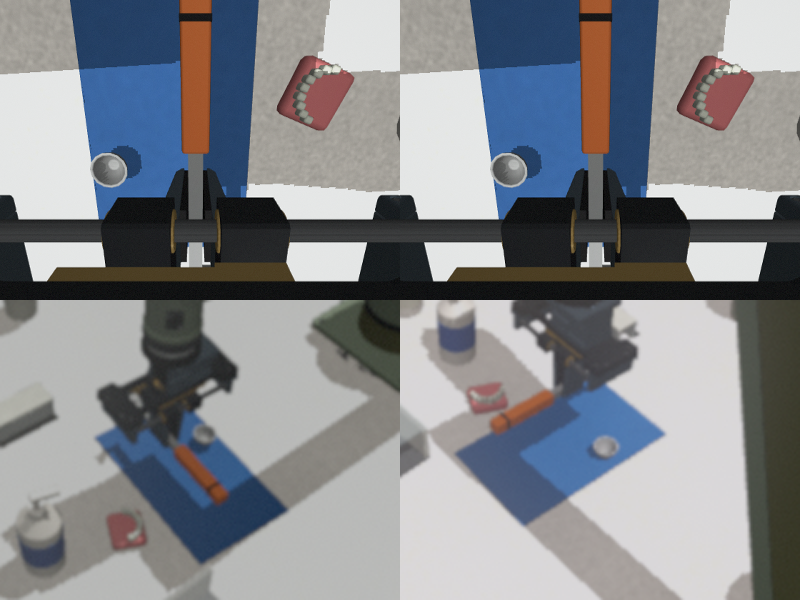

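The tool hangs level over the mat. In the wrist panel the mat's left edge runs (70,0)–(98,215), its right edge (258,0)–(246,185), and the dish at (109,170) is well clear. I'll check the margins.

```bash
python3 - <<'E'
from h import *
c=np.array([476,14.]);ex=np.array([np.cos(np.radians(-3.5)),np.sin(np.radians(-3.5))]);ey=np.array([-ex[1],ex[0]])
for m,u,v in [('L',70,1),('L',98,210),('R',258,1),('R',247,182)]:
  p=px('w5',u*1.4,v*1.4,4); print(m,p,np.round([(p[:2]-c)@ex,(p[:2]-c)@ey],1))
for p in [(109,170,20),(195,150,90)]: print(px('w5',p[0]*1.4,p[1]*1.4,p[2]))
# far edge of mat in side/scene
for n,pts in (('s0',[(460,373),(519,337)]),('d0',[(403,415),(355,368)])):
  for u,v in pts:
    p=px(n,u*.7,v*.7,4); print(p,np.round([(p[:2]-c)@ex,(p[:2]-c)@ey],1))
E
```

```text
L [402.6 131.1   4. ] [-80.4 112.4]
L [391.2 -68.8   4. ] [-79.6 -87.8]
R [561.6 121.1   4. ] [ 78.9 112.1]
R [552.  -45.5   4. ] [ 79.5 -54.7]
[416.9 -17.5  20. ]
[502.2  19.2  90. ]
[555.8 147.5   4. ] [ 71.5 138.1]
[407.8 156.6   4. ] [-76.8 138.2]
[407.  148.8   4. ] [-77.1 130.3]
[554.3 145.3   4. ] [ 70.1 135.8]
```

>>> send_rows([
  {"tx": 0,"ty": 0,"tz": 0.02,"rx": 0,"ry": 0,"rz": 0,"gripper": 1},
  {"tx": 0,"ty": 0,"tz": 0.04,"rx": 0,"ry": 0,"rz": 0,"gripper": 1},
  {"tx": 0,"ty": 0,"tz": 0.04,"rx": 0,"ry": 0,"rz": 0,"gripper": 1},
  {"tx": 0,"ty": 0,"tz": 0.024,"rx": 0,"ry": 0,"rz": 0,"gripper": 1},
  {"tx": 0,"ty": 0,"tz": 0.008,"rx": 0,"ry": 0,"rz": 0,"gripper": 1},
  {"tx": 0,"ty": 0,"tz": 0.003,"rx": 0,"ry": 0,"rz": 0,"gripper": 1},
  {"tx": 0,"ty": 0,"tz": 0,"rx": 0,"ry": 0,"rz": 0,"gripper": 1},
  {"tx": 0,"ty": 0,"tz": 0,"rx": 0,"ry": 0,"rz": 0,"gripper": 1},
])

```text
time_s: 9.57
ee_pos: [500.4, -15.5, 8.4]
ee_rot: [179.9, 0.0, 86.5]
force: [0.3, 0.5, -1.3]
gripper_width: 9.8
gripper_force: 30.0
```

>>> send_rows([
  {"tx": 0,"ty": 0,"tz": 0.003,"rx": 0,"ry": 0,"rz": 0,"gripper": 1},
  {"tx": 0,"ty": 0,"tz": 0,"rx": 0,"ry": 0,"rz": 0,"gripper": 1},
  {"tx": 0,"ty": 0,"tz": 0,"rx": 0,"ry": 0,"rz": 0,"gripper": 1},
])

```text
time_s: 9.95
ee_pos: [500.4, -15.5, 6.9]
ee_rot: [179.9, 0.0, 86.5]
force: [-0.9, -0.1, 3.8]
gripper_width: 10.0
gripper_force: 30.0
```

>>> send_rows([
  {"tx": 0,"ty": 0,"tz": 0,"rx": 0,"ry": 0,"rz": 0,"gripper": 0.1},
  {"tx": 0,"ty": 0,"tz": 0,"rx": 0,"ry": 0,"rz": 0,"gripper": 0.1},
  {"tx": 0,"ty": 0,"tz": 0,"rx": 0,"ry": 0,"rz": 0,"gripper": 0.1},
  {"tx": 0,"ty": 0,"tz": 0,"rx": 0,"ry": 0,"rz": 0,"gripper": 0.1},
  {"tx": 0,"ty": 0,"tz": 0,"rx": 0,"ry": 0,"rz": 0,"gripper": 0.1},
  {"tx": 0,"ty": 0,"tz": -0.04,"rx": 0,"ry": 0,"rz": 0,"gripper": 0.1},
  {"tx": 0,"ty": 0,"tz": -0.06,"rx": 0,"ry": 0,"rz": 0,"gripper": 0.1},
  {"tx": 0,"ty": 0,"tz": -0.06,"rx": 0,"ry": 0,"rz": 0,"gripper": 0.1},
  {"tx": 0,"ty": 0,"tz": -0.04,"rx": 0,"ry": 0,"rz": 0,"gripper": 0.1},
  {"tx": 0,"ty": 0,"tz": 0,"rx": 0,"ry": 0,"rz": 0,"gripper": 0.1},
  {"tx": 0,"ty": 0,"tz": 0,"rx": 0,"ry": 0,"rz": 0,"gripper": 0.1},
])

```text
time_s: 11.32
ee_pos: [499.3, -15.5, 105.6]
ee_rot: [-179.9, 0.0, 86.5]
force: [-0.5, 1.2, 0.4]
gripper_width: 40.6
gripper_force: 0.0
```

```bash
python3 - <<'E'
from h import *
f=snap('wrist','w6')['frame'].astype(int); s=env.state(); print(s['time_s'],s['ee_pos'],s['ee_rot'],s['force'],s['gripper_width'])
m=((f[:,:,0]>90)&(f[:,:,0]-f[:,:,2]>60)&(f[:,:,1]<0.75*f[:,:,0])).astype(np.uint8)
n,l,st,ce=cv2.connectedComponentsWithStats(m)
for i in range(1,n):
  if st[i][4]>150:
    pts=np.argwhere(l==i)[:,::-1].astype(np.float32); r=cv2.minAreaRect(pts); b=cv2.boxPoints(r); print(st[i],[px('w6',u,v,22)[:2].tolist() for u,v in b],px('w6',*ce[i],22))
E
```

```text
11.375 [499.18112944 -15.50458505 105.32686637] [-1.79873272e+02  6.85704548e-03  8.65126525e+01] [-1.25130693  0.32303503 -0.42940693] 41.058959361151466
[262  22  27  30 795] [[500.8, 117.0], [517.5, 116.0], [516.7, 98.8], [499.5, 99.8]] [508.7 108.   22. ]
[ 263   58   26  115 2882] [[499.9, 95.5], [516.5, 94.5], [512.7, 17.9], [494.5, 19.0]] [505.8  59.   22. ]
[402  83  37  22 368] [[590.4, 70.4], [611.5, 78.1], [617.4, 66.7], [596.1, 58.8]] [602.7  67.9  22. ]
[ 408  103   59   67 2310] [[591.2, 26.5], [611.9, 68.2], [638.5, 53.7], [618.9, 10.6]] [617.   39.1  22. ]
```

>>> send_rows([
  {"tx": 0.0589,"ty": 0.0014,"tz": 0,"rx": 0,"ry": 0,"rz": 0,"gripper": 0.1},
  {"tx": 0.0589,"ty": 0.0014,"tz": 0,"rx": 0,"ry": 0,"rz": 0,"gripper": 0.1},
  {"tx": 0.0589,"ty": 0.0014,"tz": 0,"rx": 0,"ry": 0,"rz": 0,"gripper": 0.1},
  {"tx": 0,"ty": 0,"tz": 0.06,"rx": 0,"ry": 0,"rz": 0,"gripper": 0.1},
  {"tx": 0,"ty": 0,"tz": 0.06,"rx": 0,"ry": 0,"rz": 0,"gripper": 0.1},
  {"tx": 0,"ty": 0,"tz": 0.05,"rx": 0,"ry": 0,"rz": 0,"gripper": 0.1},
  {"tx": 0,"ty": 0,"tz": 0.024,"rx": 0,"ry": 0,"rz": 0,"gripper": 0.1},
  {"tx": 0,"ty": 0,"tz": 0.003,"rx": 0,"ry": 0,"rz": 0,"gripper": 0.1},
  {"tx": 0,"ty": 0,"tz": 0,"rx": 0,"ry": 0,"rz": 0,"gripper": 0.1},
  {"tx": 0,"ty": 0,"tz": 0,"rx": 0,"ry": 0,"rz": 0,"gripper": 0.1},
])

```text
time_s: 12.62
ee_pos: [508.2, 72.6, 8.8]
ee_rot: [179.9, -0.0, 86.5]
force: [0.3, -0.9, -0.4]
gripper_width: 40.8
gripper_force: 0.0
```

>>> send_rows([
  {"tx": 0,"ty": 0,"tz": 0,"rx": 0,"ry": 0,"rz": 0,"gripper": 1},
  {"tx": 0,"ty": 0,"tz": 0,"rx": 0,"ry": 0,"rz": 0,"gripper": 1},
  {"tx": 0,"ty": 0,"tz": 0,"rx": 0,"ry": 0,"rz": 0,"gripper": 1},
  {"tx": 0,"ty": 0,"tz": 0,"rx": 0,"ry": 0,"rz": 0,"gripper": 1},
  {"tx": 0,"ty": 0,"tz": 0,"rx": 0,"ry": 0,"rz": 0,"gripper": 1},
], grip_force=40)

```text
time_s: 13.25
ee_pos: [507.4, 72.5, 8.2]
ee_rot: [-180.0, 0.0, 86.5]
force: [-1.3, 1.2, 3.8]
gripper_width: 17.8
gripper_force: 40.0
```

>>> send_rows([
  {"tx": 0,"ty": 0,"tz": -0.02,"rx": 0,"ry": 0,"rz": 0,"gripper": 1},
  {"tx": 0,"ty": 0,"tz": -0.05,"rx": 0,"ry": 0,"rz": 0,"gripper": 1},
  {"tx": 0.017,"ty": 0.055,"tz": -0.09,"rx": 0,"ry": 0,"rz": 0,"gripper": 1},
  {"tx": 0.017,"ty": 0.055,"tz": -0.09,"rx": 0,"ry": 0,"rz": 0,"gripper": 1},
  {"tx": 0.017,"ty": 0.055,"tz": -0.09,"rx": 0,"ry": 0,"rz": 0,"gripper": 1},
  {"tx": 0.017,"ty": 0.055,"tz": -0.09,"rx": 0,"ry": 0,"rz": 0,"gripper": 1},
  {"tx": 0,"ty": 0,"tz": 0,"rx": 0,"ry": 0,"rz": 0,"gripper": 1},
  {"tx": 0,"ty": 0,"tz": 0,"rx": 0,"ry": 0,"rz": 0,"gripper": 1},
])

```text
time_s: 14.25
ee_pos: [618.2, 99.6, 221.8]
ee_rot: [-179.9, 0.0, 86.5]
force: [0.9, 0.7, -0.9]
gripper_width: 17.5
gripper_force: 40.0
```

```bash
python3 - <<'E'
from h import *
snap('wrist','w7');s=env.state(); print(s['time_s'],s['ee_pos'],s['ee_rot'],s['force'],s['gripper_width'])
snap('scene','s7');snap('side','d7')
im=cv2.imread('pics/w7.png');cv2.imwrite('pics/w7b.png',cv2.resize(im,(800,600),interpolation=cv2.INTER_CUBIC))
E
```

```text
14.3 [617.71961291  99.48447339 221.22111726] [-1.79780058e+02  5.34296303e-02  8.65109458e+01] [ 0.44681035 -0.53794449 -1.58848694] 17.737008167251624
```

View pics/w7b.png

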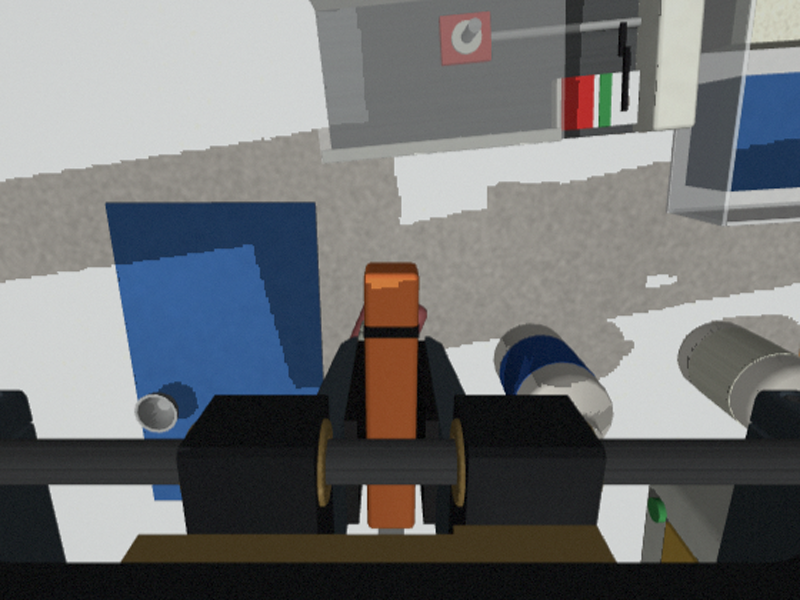

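The wrist view shows the pin's top at about (474,25) and its base at (463,41) on the red carriage (x 440–492, y 12–65). The near cheek's bottom edge runs (323,161)–(565,137) and the cover's front edge (316,12)–(330,150). The pointer is at x≈625, green at x≈605 and red at x≈578. The tool is gripped well, with its rear at (391,265).

```bash
python3 - <<'E'
from h import *
k=.7
for m,u,v,z in [('pintop',474,25,54),('pinbase',463,41,19),('car TL',440,15,12),('car BL',442,65,19),('car BR',491,60,19),('car TR',490,11,19),('rod',500,36,20),('rod2',610,25,20),('cheek bot F',323,161,6),('cheek bot B',565,137,6),('cover F near',330,150,66),('cover F far',316,12,66),('cover back near',563,131,66),('ptr top',621,24,20),('ptr bot',626,110,20),('tail top',391,275,231),('handle front',391,526,231)]: print(m,px('w7',u*k,v*k,z))
E
```

```text
pintop [677.6 247.8  54. ]
pinbase [675.6 245.4  19. ]
car TL [661.5 263.3  12. ]
car BL [661.2 231.6  19. ]
car BR [694.2 232.6  19. ]
car TR [693.7 262.1  19. ]
rod [700.  246.7  20. ]
rod2 [772.3 248.7  20. ]
cheek bot F [572.8 173.9   6. ]
cheek bot B [750.1 179.8   6. ]
cover F near [585.9 181.7  66. ]
cover F far [585.2 258.   66. ]
cover back near [729.3 184.   66. ]
ptr top [779.5 248.9  20. ]
ptr bot [786.8 195.2  20. ]
tail top [621.9 141.9 231. ]
handle front [615.7  41.6 231. ]
```

>>> send_rows([
  {"tx": 0,"ty": 0,"tz": 0,"rx": 0,"ry": 0,"rz": -0.2,"gripper": 1},
  {"tx": 0,"ty": 0,"tz": 0,"rx": 0,"ry": 0,"rz": -0.3,"gripper": 1},
  {"tx": 0,"ty": 0,"tz": 0,"rx": 0,"ry": 0,"rz": -0.3,"gripper": 1},
  {"tx": 0,"ty": 0,"tz": 0,"rx": 0,"ry": 0,"rz": -0.3,"gripper": 1},
  {"tx": 0,"ty": 0,"tz": 0,"rx": 0,"ry": 0,"rz": -0.3,"gripper": 1},
  {"tx": 0,"ty": 0,"tz": 0,"rx": 0,"ry": 0,"rz": -0.3,"gripper": 1},
  {"tx": 0,"ty": 0,"tz": 0,"rx": 0,"ry": 0,"rz": -0.3,"gripper": 1},
  {"tx": 0,"ty": 0,"tz": 0,"rx": 0,"ry": 0,"rz": -0.3,"gripper": 1},
  {"tx": 0,"ty": 0,"tz": 0,"rx": 0,"ry": 0,"rz": -0.3,"gripper": 1},
  {"tx": 0,"ty": 0,"tz": 0,"rx": 0,"ry": 0,"rz": -0.3,"gripper": 1},
  {"tx": 0,"ty": 0,"tz": 0,"rx": 0,"ry": 0,"rz": -0.27,"gripper": 1},
  {"tx": 0,"ty": 0,"tz": 0,"rx": 0,"ry": 0,"rz": 0,"gripper": 1},
])

```text
time_s: 15.9
ee_pos: [618.4, 99.6, 221.9]
ee_rot: [-180.0, -0.1, -178.5]
force: [0.4, 0.2, -1.0]
gripper_width: 17.6
gripper_force: 40.0
```

>>> send_rows([
  {"tx": 0.05,"ty": 0.022,"tz": 0,"rx": 0,"ry": 0,"rz": 0,"gripper": 1},
  {"tx": 0.08,"ty": 0.038,"tz": 0,"rx": 0,"ry": 0,"rz": 0,"gripper": 1},
  {"tx": 0.08,"ty": 0.038,"tz": 0,"rx": 0,"ry": 0,"rz": 0,"gripper": 1},
  {"tx": 0.08,"ty": 0.038,"tz": 0,"rx": 0,"ry": 0,"rz": 0,"gripper": 1},
  {"tx": 0.08,"ty": 0.038,"tz": 0,"rx": 0,"ry": 0,"rz": 0,"gripper": 1},
  {"tx": 0.08,"ty": 0.037,"tz": 0,"rx": 0,"ry": 0,"rz": 0,"gripper": 1},
  {"tx": 0,"ty": 0,"tz": 0.08,"rx": 0,"ry": 0,"rz": 0,"gripper": 1},
  {"tx": 0,"ty": 0,"tz": 0.1,"rx": 0,"ry": 0,"rz": 0,"gripper": 1},
  {"tx": 0,"ty": 0,"tz": 0.1,"rx": 0,"ry": 0,"rz": 0,"gripper": 1},
  {"tx": 0,"ty": 0,"tz": 0.08,"rx": 0,"ry": 0,"rz": 0,"gripper": 1},
  {"tx": 0,"ty": 0,"tz": 0,"rx": 0,"ry": 0,"rz": 0,"gripper": 1},
  {"tx": 0,"ty": 0,"tz": 0,"rx": 0,"ry": 0,"rz": 0,"gripper": 1},
])

```text
time_s: 17.4
ee_pos: [392.4, 199.3, 44.0]
ee_rot: [180.0, 0.1, -178.4]
force: [0.8, -0.1, -1.3]
gripper_width: 18.0
gripper_force: 40.0
```

```bash
python3 - <<'E'
from h import *
snap('scene','s8');snap('side','d8');s=env.state(); print(s['time_s'],s['ee_pos'],s['ee_rot'],s['force'],s['gripper_width'])
r=lambda n,x0,y0,w,h:cv2.resize(cv2.imread('pics/%s.png'%n)[y0:y0+h,x0:x0+w],(800,300),interpolation=cv2.INTER_CUBIC)
cv2.imwrite('pics/c8.png',np.vstack([r('s8',230,220,200,75),r('d8',160,220,200,75)]))
p=np.array(s['ee_pos']);y=np.radians(1.6);tx=np.array([np.cos(y),np.sin(y),0]);ty=np.array([-np.sin(y),np.cos(y),0])
for a,b,c in [(162,-5,5),(162,28,5),(50,0,14)]:
  w=p+tx*(a+6.5)+ty*b+[0,0,c-0]; 
  q=proj('s8',w);g=proj('d8',w);print((q-[230,220])*4,(g-[160,220])*4+[0,300])
E
```

```text
17.5 [392.86585751 199.52390477  44.60448968] [ 179.91541665    0.20464771 -178.42630273] [ 0.36214214  0.03825771 -0.66401625] 17.847447215183138
[420.4 190. ] [282.4 440.4]
[456.4 226. ] [243.2 465.6]
[549.6  95.2] [384.4 534. ]
```

View pics/c8.png

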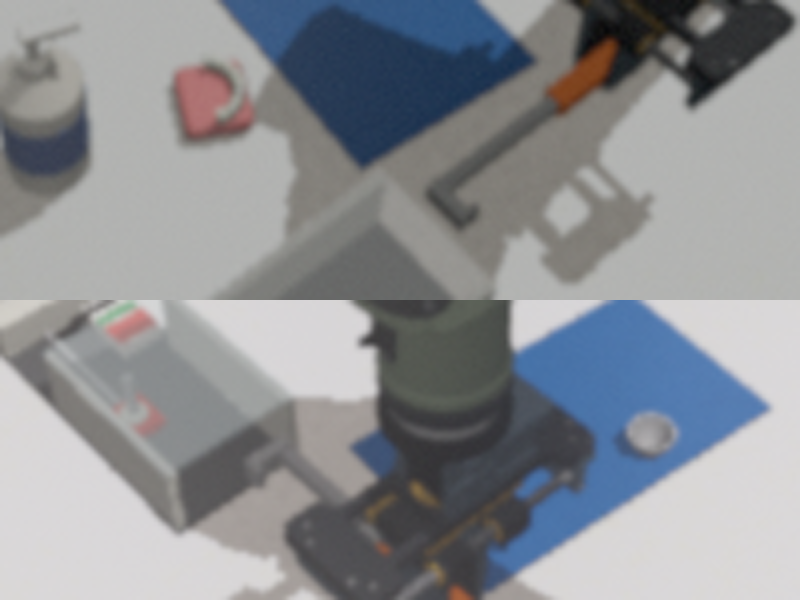

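The scene crop (top) shows the hook just in front of the bay, its arm spanning about (428–475, 180–228). The side crop (bottom) has it at about (245–285, 445–490). I'll triangulate it against the prediction.

```bash
python3 - <<'E'
from h import *
from scipy.optimize import least_squares
p=np.array([392.9,199.5,44.6]);y=np.radians(1.6);tx=np.array([np.cos(y),np.sin(y),0]);ty=np.array([-np.sin(y),np.cos(y),0])
pred=p+tx*(157+6.5)+ty*11.5+[0,0,5]
def tri(a,b):
  f=lambda w:np.r_[proj('s8',w)-(np.array(a)/4+[230,220]),proj('d8',w)-((np.array(b)-[0,300])/4+[160,220])]
  r=least_squares(f,pred,diff_step=1e-3); return np.round(r.x,1),np.round(r.fun,2)
print(pred,tri((450,206),(265,467)))
# orange-free check: detect pin & tester front in same views using s0/d0
def tri2(a,b,n=('s8','d8')):
  f=lambda w:np.r_[proj(n[0],w)-a,proj(n[1],w)-b]
  r=least_squares(f,[676,247,35],diff_step=1e-3); return np.round(r.x,1),np.round(r.fun,2)
# pred pixel of the pin (676.8,246.8,35) in side crop
print((proj('d8',[676.8,246.8,35])-[160,220])*4+[0,300],(proj('d8',[676.8,246.8,54])-[160,220])*4+[0,300])
print((proj('d8',[585,181,66])-[160,220])*4+[0,300],(proj('s8',[580,181,66])-[230,220])*4)
E
```

```text
[556.01515496 215.56070425  49.6       ] (array([553.5, 220. ,  49.6]), array([ 0.3 ,  0.1 , -0.15, -1.05]))
[132.4 393.6] [128.8 375.6]
[281.6 391.6] [382.  173.2]
```

>>> send_rows([
  {"tx": 0,"ty": -0.0074,"tz": 0.0246,"rx": 0,"ry": 0,"rz": 0,"gripper": 1},
  {"tx": 0,"ty": 0,"tz": 0,"rx": 0,"ry": 0,"rz": 0,"gripper": 1},
  {"tx": -0.03,"ty": 0,"tz": 0,"rx": 0,"ry": 0,"rz": 0,"gripper": 1},
  {"tx": -0.03,"ty": 0,"tz": 0,"rx": 0,"ry": 0,"rz": 0,"gripper": 1},
  {"tx": -0.03,"ty": 0,"tz": 0,"rx": 0,"ry": 0,"rz": 0,"gripper": 1},
  {"tx": -0.03,"ty": 0,"tz": 0,"rx": 0,"ry": 0,"rz": 0,"gripper": 1},
  {"tx": -0.03,"ty": 0,"tz": 0,"rx": 0,"ry": 0,"rz": 0,"gripper": 1},
  {"tx": 0,"ty": 0,"tz": 0,"rx": 0,"ry": 0,"rz": 0,"gripper": 1},
])

```text
time_s: 18.5
ee_pos: [468.0, 197.4, 30.6]
ee_rot: [180.0, 0.1, -178.4]
force: [-0.3, 0.5, -1.1]
gripper_width: 17.9
gripper_force: 40.0
```

>>> send_rows([
  {"tx": -0.02,"ty": 0,"tz": 0,"rx": 0,"ry": 0,"rz": 0,"gripper": 1},
  {"tx": -0.02,"ty": 0,"tz": 0,"rx": 0,"ry": 0,"rz": 0,"gripper": 1},
  {"tx": -0.02,"ty": 0,"tz": 0,"rx": 0,"ry": 0,"rz": 0,"gripper": 1},
  {"tx": -0.02,"ty": 0,"tz": 0,"rx": 0,"ry": 0,"rz": 0,"gripper": 1},
  {"tx": -0.02,"ty": 0,"tz": 0,"rx": 0,"ry": 0,"rz": 0,"gripper": 1},
  {"tx": 0,"ty": 0,"tz": 0,"rx": 0,"ry": 0,"rz": 0,"gripper": 1},
  {"tx": 0,"ty": 0,"tz": 0,"rx": 0,"ry": 0,"rz": 0,"gripper": 1},
])

```text
time_s: 19.38
ee_pos: [516.1, 198.6, 30.4]
ee_rot: [-180.0, -0.1, -178.4]
force: [0.2, 0.2, -0.9]
gripper_width: 18.0
gripper_force: 40.0
```

>>> send_rows([
  {"tx": -0.02,"ty": 0,"tz": 0,"rx": 0,"ry": 0,"rz": 0,"gripper": 1},
  {"tx": -0.02,"ty": 0,"tz": -0.002,"rx": 0,"ry": 0,"rz": 0,"gripper": 1},
  {"tx": -0.004,"ty": 0,"tz": 0,"rx": 0,"ry": 0,"rz": 0,"gripper": 1},
  {"tx": 0,"ty": 0,"tz": 0,"rx": 0,"ry": 0,"rz": 0,"gripper": 1},
  {"tx": 0,"ty": 0.012,"tz": 0,"rx": 0,"ry": 0,"rz": 0,"gripper": 1},
  {"tx": 0,"ty": 0.012,"tz": 0,"rx": 0,"ry": 0,"rz": 0,"gripper": 1},
  {"tx": 0,"ty": 0.006,"tz": 0,"rx": 0,"ry": 0,"rz": 0,"gripper": 1},
  {"tx": 0,"ty": 0,"tz": 0,"rx": 0,"ry": 0,"rz": 0,"gripper": 1},
])

```text
time_s: 20.38
ee_pos: [538.0, 214.7, 31.6]
ee_rot: [-180.0, 0.0, -178.4]
force: [0.5, 0.5, -1.2]
gripper_width: 17.4
gripper_force: 40.0
```

>>> send_rows([
  {"tx": 0,"ty": 0.01,"tz": 0,"rx": 0,"ry": 0,"rz": 0,"gripper": 1},
  {"tx": 0,"ty": 0.01,"tz": 0,"rx": 0,"ry": 0,"rz": 0,"gripper": 1},
  {"tx": 0,"ty": 0.008,"tz": 0,"rx": 0,"ry": 0,"rz": 0,"gripper": 1},
  {"tx": 0,"ty": 0,"tz": 0,"rx": 0,"ry": 0,"rz": 0,"gripper": 1},
  {"tx": 0,"ty": 0,"tz": 0,"rx": 0,"ry": 0,"rz": 0,"gripper": 1},
])

```text
time_s: 21.0
ee_pos: [537.7, 228.3, 31.6]
ee_rot: [-180.0, -0.0, -178.4]
force: [0.3, 0.4, -1.2]
gripper_width: 17.6
gripper_force: 40.0
```

```bash
python3 - <<'E'
from h import *
s=env.state(); print(s['time_s'],s['ee_pos'],s['ee_rot'],s['force'])
print((np.array(proj('d8',[676.8,246.8,35]))),proj('s8',[676.8,246.8,35]))
snap('scene','s9');snap('side','d9')
cv2.imwrite('pics/c9.png',np.vstack([cv2.resize(cv2.imread('pics/%s.png'%n)[y0:y0+63,x0:x0+168],(800,300),interpolation=cv2.INTER_CUBIC) for n,x0,y0 in (('s9',240,270),('d9',150,215))]))
E
```

```text
21.0 [537.65689347 228.26779977  31.5787341 ] [-1.79987271e+02 -7.04821153e-03 -1.78381311e+02] [ 0.25000641  0.4163434  -1.16294387]
[193.1 243.4] [312.3 309.4]
```

View pics/c9.png

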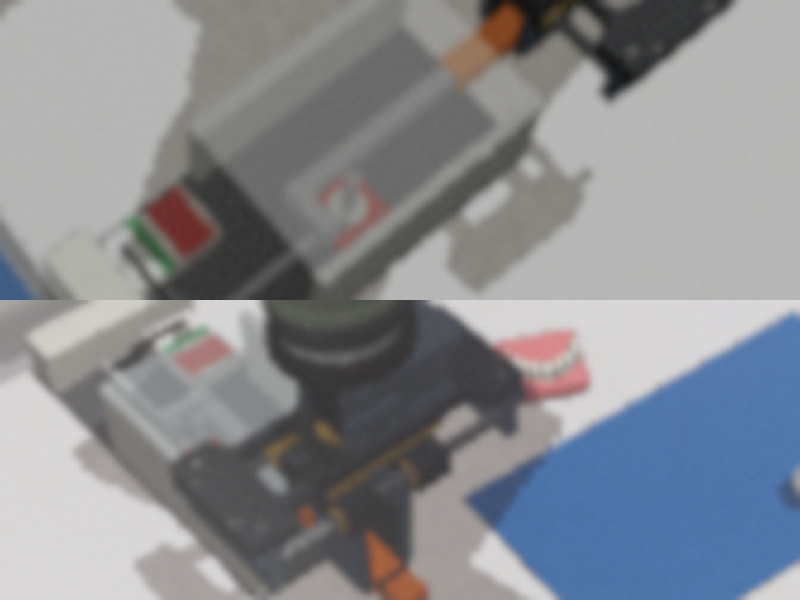

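Top crop: the hook is inside the bay, with its arm behind the pin (about (350,190)) and the lip on the far side, so the pin is in the pocket. The pointer is at rest at (135,255). I'll pull gently and watch the force.

>>> send_rows([
  {"tx": 0.01,"ty": 0,"tz": 0,"rx": 0,"ry": 0,"rz": 0,"gripper": 1},
  {"tx": 0.01,"ty": 0,"tz": 0,"rx": 0,"ry": 0,"rz": 0,"gripper": 1},
  {"tx": 0.005,"ty": 0,"tz": 0,"rx": 0,"ry": 0,"rz": 0,"gripper": 1},
  {"tx": 0,"ty": 0,"tz": 0,"rx": 0,"ry": 0,"rz": 0,"gripper": 1},
  {"tx": 0,"ty": 0,"tz": 0,"rx": 0,"ry": 0,"rz": 0,"gripper": 1},
])

```text
time_s: 21.72
ee_pos: [525.4, 228.0, 31.7]
ee_rot: [-180.0, 0.0, -178.4]
force: [0.5, -0.2, -0.8]
gripper_width: 17.8
gripper_force: 40.0
```

>>> send_rows([
  {"tx": 0.006,"ty": 0,"tz": 0,"rx": 0,"ry": 0,"rz": 0,"gripper": 1},
  {"tx": 0.004,"ty": 0,"tz": 0,"rx": 0,"ry": 0,"rz": 0,"gripper": 1},
  {"tx": 0,"ty": 0,"tz": 0,"rx": 0,"ry": 0,"rz": 0,"gripper": 1},
  {"tx": 0,"ty": 0,"tz": 0,"rx": 0,"ry": 0,"rz": 0,"gripper": 1},
])

```text
time_s: 22.22
ee_pos: [520.6, 227.9, 31.7]
ee_rot: [180.0, 0.0, -178.4]
force: [2.3, 0.2, -1.3]
gripper_width: 17.7
gripper_force: 40.0
```

>>> send_rows([
  {"tx": 0.004,"ty": 0,"tz": 0,"rx": 0,"ry": 0,"rz": 0,"gripper": 1},
  {"tx": 0.004,"ty": 0,"tz": 0,"rx": 0,"ry": 0,"rz": 0,"gripper": 1},
  {"tx": 0,"ty": 0,"tz": 0,"rx": 0,"ry": 0,"rz": 0,"gripper": 1},
  {"tx": 0,"ty": 0,"tz": 0,"rx": 0,"ry": 0,"rz": 0,"gripper": 1},
])

```text
time_s: 22.72
ee_pos: [516.7, 227.9, 31.8]
ee_rot: [180.0, 0.1, -178.4]
force: [4.7, -0.3, -2.0]
gripper_width: 17.7
gripper_force: 40.0
```

```bash
python3 - <<'E'
from h import *
fs=[]
for i in range(6):
  snap('scene','s10'); s=env.state(); fs.append(s['force'][0])
print(s['time_s'],s['ee_pos'],fs)
# pointer: compare with rest picture along the scale
a=cv2.imread('pics/s10.png').astype(int);
for n in ('s9','s10'):
  im=cv2.imread('pics/%s.png'%n)
  print(n,[ (v,[tuple(int(x) for x in im[v,u]) for u in range(262,286,2)]) for v in (322,)])
E
```

```text
23.025 [516.55182132 227.82589802  31.74892969] [np.float64(4.414348797445394), np.float64(3.7782008411407193), np.float64(4.270819360200374), np.float64(4.2092416819149205), np.float64(4.899190227285445), np.float64(4.173991144039233)]
s9 [(322, [(171, 174, 173), (169, 171, 170), (102, 103, 103), (109, 115, 116), (94, 108, 96), (62, 88, 59), (93, 107, 97), (94, 100, 118), (52, 55, 110), (59, 62, 103), (72, 75, 91), (65, 69, 70)])]
s10 [(322, [(171, 174, 174), (180, 181, 180), (179, 180, 180), (143, 145, 145), (77, 94, 79), (79, 120, 71), (140, 157, 140), (140, 144, 167), (73, 76, 163), (64, 67, 143), (72, 76, 103), (67, 69, 71)])]
```

>>> send_rows([
  {"tx": 0.004,"ty": 0,"tz": 0,"rx": 0,"ry": 0,"rz": 0,"gripper": 1},
  {"tx": 0.004,"ty": 0,"tz": 0,"rx": 0,"ry": 0,"rz": 0,"gripper": 1},
  {"tx": 0.0026,"ty": 0,"tz": 0,"rx": 0,"ry": 0,"rz": 0,"gripper": 1},
  {"tx": 0,"ty": 0,"tz": 0,"rx": 0,"ry": 0,"rz": 0,"gripper": 1},
  {"tx": 0,"ty": 0,"tz": 0,"rx": 0,"ry": 0,"rz": 0,"gripper": 1},
  {"tx": 0,"ty": 0,"tz": 0,"rx": 0,"ry": 0,"rz": 0,"gripper": 1},
  {"tx": 0,"ty": 0,"tz": 0,"rx": 0,"ry": 0,"rz": 0,"gripper": 1},
])

```text
time_s: 23.9
ee_pos: [512.1, 227.8, 31.8]
ee_rot: [180.0, 0.1, -178.4]
force: [6.2, -0.1, -2.4]
gripper_width: 17.9
gripper_force: 40.0
```

```bash
python3 - <<'E'
from h import *
fs=[]
for i in range(5):
  snap('scene','s11'); s=env.state(); fs.append(round(s['force'][0],1))
print(s['time_s'],s['ee_pos'],fs)
# dark pointer location in scale strip, via gray profile along the tester axis at the strip (pointer z~20)
from scipy.ndimage import map_coordinates
y=np.radians(1.6)
for n in ('s9','s10','s11'):
  im=cv2.imread('pics/%s.png'%n).astype(float)
  for ly in (-35,-20):
    xs=np.arange(170,216,2); P=[[577.3+np.cos(y)*x-np.sin(y)*ly,226+np.sin(y)*x+np.cos(y)*ly,20] for x in xs]
    uv=np.array([proj(n,p) for p in P]); 
    c=[map_coordinates(im[:,:,k],[uv[:,1],uv[:,0]],order=1) for k in (0,1,2)]
    print(n,ly,'G-R',[int(v) for v in c[1]-c[2]],'gray',[int(v) for v in c[1]])
E
```

```text
24.15 [512.08066218 227.80752708  31.82417957] [np.float64(6.9), np.float64(6.4), np.float64(7.7), np.float64(6.8), np.float64(6.0)]
s9 -35 G-R [-60, -61, -62, -61, -60, -59, -51, -37, -16, 0, 13, 24, 25, 17, 8, 1, 0, 0, 1, 1, 0, 1, 0] gray [47, 47, 45, 46, 48, 49, 57, 75, 97, 108, 102, 95, 94, 108, 125, 140, 139, 138, 145, 161, 173, 178, 176]
s9 -20 G-R [-63, -62, -62, -62, -62, -60, -51, -32, -13, 0, 13, 24, 25, 14, 6, 1, 0, 0, 0, 0, 0, 0, 0] gray [44, 45, 46, 45, 45, 47, 58, 81, 104, 110, 103, 94, 97, 114, 134, 144, 133, 114, 117, 148, 166, 173, 173]
s10 -35 G-R [-59, -61, -63, -70, -79, -89, -80, -54, -20, 3, 24, 40, 45, 26, 10, 0, 0, 1, 1, 1, 1, 1, 1] gray [48, 46, 46, 48, 51, 57, 76, 107, 140, 155, 150, 137, 123, 119, 129, 152, 169, 179, 181, 181, 180, 178, 176]
s10 -20 G-R [-61, -62, -66, -73, -81, -91, -77, -45, -16, 2, 22, 40, 43, 26, 8, 0, 0, 1, 0, 0, 0, 0, 0] gray [46, 45, 44, 48, 52, 58, 80, 119, 149, 159, 152, 133, 112, 93, 101, 130, 160, 175, 180, 180, 178, 175, 173]
s11 -35 G-R [-61, -64, -76, -89, -100, -101, -85, -55, -22, 0, 15, 25, 27, 18, 8, 2, 1, 0, 0, 0, 0, 0, 0] gray [48, 47, 52, 55, 57, 60, 76, 107, 139, 152, 139, 120, 112, 132, 156, 175, 179, 181, 181, 180, 179, 177, 175]
s11 -20 G-R [-63, -69, -83, -95, -103, -101, -81, -46, -16, 0, 13, 17, 14, 8, 4, 2, 1, 1, 0, 0, 0, 1, 0] gray [45, 47, 50, 54, 56, 60, 81, 118, 149, 154, 138, 107, 97, 121, 154, 174, 180, 181, 181, 180, 178, 175, 172]
```

The pointer sits on the green band: it was at about 204 on the scale at rest and is now at about 193, an 11 mm pull at roughly 6.5 N. I'll hold here.

>>> send_rows([
  {"tx": 0,"ty": 0,"tz": 0,"rx": 0,"ry": 0,"rz": 0,"gripper": 1},
  {"tx": 0,"ty": 0,"tz": 0,"rx": 0,"ry": 0,"rz": 0,"gripper": 1},
  {"tx": 0,"ty": 0,"tz": 0,"rx": 0,"ry": 0,"rz": 0,"gripper": 1},
  {"tx": 0,"ty": 0,"tz": 0,"rx": 0,"ry": 0,"rz": 0,"gripper": 1},
  {"tx": 0,"ty": 0,"tz": 0,"rx": 0,"ry": 0,"rz": 0,"gripper": 1},
  {"tx": 0,"ty": 0,"tz": 0,"rx": 0,"ry": 0,"rz": 0,"gripper": 1},
  {"tx": 0,"ty": 0,"tz": 0,"rx": 0,"ry": 0,"rz": 0,"gripper": 1},
  {"tx": 0,"ty": 0,"tz": 0,"rx": 0,"ry": 0,"rz": 0,"gripper": 1},
  {"tx": 0,"ty": 0,"tz": 0,"rx": 0,"ry": 0,"rz": 0,"gripper": 1},
  {"tx": 0,"ty": 0,"tz": 0,"rx": 0,"ry": 0,"rz": 0,"gripper": 1},
])

```text
time_s: 25.4
ee_pos: [512.1, 227.8, 31.8]
ee_rot: [180.0, 0.1, -178.4]
force: [5.9, 0.7, -2.7]
gripper_width: 17.9
gripper_force: 40.0
```

>>> send_rows([
  {"tx": -0.006,"ty": 0,"tz": 0,"rx": 0,"ry": 0,"rz": 0,"gripper": 1},
  {"tx": -0.006,"ty": 0,"tz": 0,"rx": 0,"ry": 0,"rz": 0,"gripper": 1},
  {"tx": -0.006,"ty": 0,"tz": 0,"rx": 0,"ry": 0,"rz": 0,"gripper": 1},
  {"tx": -0.006,"ty": 0,"tz": 0,"rx": 0,"ry": 0,"rz": 0,"gripper": 1},
  {"tx": -0.01,"ty": 0,"tz": 0,"rx": 0,"ry": 0,"rz": 0,"gripper": 1},
  {"tx": -0.01,"ty": 0,"tz": 0,"rx": 0,"ry": 0,"rz": 0,"gripper": 1},
  {"tx": -0.007,"ty": 0,"tz": 0,"rx": 0,"ry": 0,"rz": 0,"gripper": 1},
  {"tx": 0,"ty": 0,"tz": 0,"rx": 0,"ry": 0,"rz": 0,"gripper": 1},
])

```text
time_s: 26.4
ee_pos: [536.5, 228.2, 31.4]
ee_rot: [-180.0, -0.0, -178.4]
force: [-0.8, -0.5, -1.7]
gripper_width: 17.7
gripper_force: 40.0
```

>>> send_rows([
  {"tx": 0,"ty": -0.01,"tz": 0,"rx": 0,"ry": 0,"rz": 0,"gripper": 1},
  {"tx": 0,"ty": -0.012,"tz": 0,"rx": 0,"ry": 0,"rz": 0,"gripper": 1},
  {"tx": 0,"ty": -0.012,"tz": 0,"rx": 0,"ry": 0,"rz": 0,"gripper": 1},
  {"tx": 0,"ty": -0.012,"tz": 0,"rx": 0,"ry": 0,"rz": 0,"gripper": 1},
  {"tx": 0,"ty": -0.012,"tz": 0,"rx": 0,"ry": 0,"rz": 0,"gripper": 1},
  {"tx": 0,"ty": 0,"tz": 0,"rx": 0,"ry": 0,"rz": 0,"gripper": 1},
  {"tx": 0,"ty": 0,"tz": 0,"rx": 0,"ry": 0,"rz": 0,"gripper": 1},
])

```text
time_s: 27.28
ee_pos: [537.3, 199.3, 31.6]
ee_rot: [180.0, 0.0, -178.4]
force: [0.5, 0.5, -0.9]
gripper_width: 17.4
gripper_force: 40.0
```

>>> send_rows([
  {"tx": 0.02,"ty": 0,"tz": 0,"rx": 0,"ry": 0,"rz": 0,"gripper": 1},
  {"tx": 0.02,"ty": 0,"tz": 0,"rx": 0,"ry": 0,"rz": 0,"gripper": 1},
  {"tx": 0.03,"ty": 0,"tz": 0,"rx": 0,"ry": 0,"rz": 0,"gripper": 1},
  {"tx": 0.04,"ty": 0,"tz": 0,"rx": 0,"ry": 0,"rz": 0,"gripper": 1},
  {"tx": 0.04,"ty": 0,"tz": 0,"rx": 0,"ry": 0,"rz": 0,"gripper": 1},
  {"tx": 0.05,"ty": 0,"tz": 0,"rx": 0,"ry": 0,"rz": 0,"gripper": 1},
  {"tx": 0.05,"ty": 0,"tz": 0,"rx": 0,"ry": 0,"rz": 0,"gripper": 1},
  {"tx": 0.05,"ty": 0,"tz": 0,"rx": 0,"ry": 0,"rz": 0,"gripper": 1},
  {"tx": 0,"ty": 0,"tz": 0,"rx": 0,"ry": 0,"rz": 0,"gripper": 1},
  {"tx": 0,"ty": 0,"tz": 0,"rx": 0,"ry": 0,"rz": 0,"gripper": 1},
])

```text
time_s: 28.52
ee_pos: [388.2, 195.5, 32.0]
ee_rot: [180.0, 0.1, -178.4]
force: [0.2, 0.0, -1.5]
gripper_width: 17.5
gripper_force: 40.0
```

>>> send_rows([
  {"tx": 0,"ty": 0,"tz": -0.08,"rx": 0,"ry": 0,"rz": 0,"gripper": 1},
  {"tx": 0,"ty": 0,"tz": -0.1,"rx": 0,"ry": 0,"rz": 0.1,"gripper": 1},
  {"tx": 0,"ty": 0,"tz": -0.06,"rx": 0,"ry": 0,"rz": 0.3,"gripper": 1},
  {"tx": 0,"ty": 0,"tz": 0,"rx": 0,"ry": 0,"rz": 0.3,"gripper": 1},
  {"tx": 0,"ty": 0,"tz": 0,"rx": 0,"ry": 0,"rz": 0.3,"gripper": 1},
  {"tx": 0,"ty": 0,"tz": 0,"rx": 0,"ry": 0,"rz": 0.3,"gripper": 1},
  {"tx": 0,"ty": 0,"tz": 0,"rx": 0,"ry": 0,"rz": 0.3,"gripper": 1},
  {"tx": 0,"ty": 0,"tz": 0,"rx": 0,"ry": 0,"rz": 0.3,"gripper": 1},
  {"tx": 0,"ty": 0,"tz": 0,"rx": 0,"ry": 0,"rz": 0.3,"gripper": 1},
  {"tx": 0,"ty": 0,"tz": 0,"rx": 0,"ry": 0,"rz": 0.3,"gripper": 1},
  {"tx": 0,"ty": 0,"tz": 0,"rx": 0,"ry": 0,"rz": 0.3,"gripper": 1},
  {"tx": 0,"ty": 0,"tz": 0,"rx": 0,"ry": 0,"rz": 0.3,"gripper": 1},
])

```text
time_s: 30.02
ee_pos: [388.5, 195.3, 151.8]
ee_rot: [179.9, -0.0, 88.3]
force: [-0.8, 0.2, -0.0]
gripper_width: 17.6
gripper_force: 40.0
```

>>> send_rows([
  {"tx": 0,"ty": 0,"tz": 0,"rx": 0,"ry": 0,"rz": 0.07,"gripper": 1},
  {"tx": -0.03,"ty": 0.032,"tz": 0,"rx": 0,"ry": 0,"rz": 0,"gripper": 1},
  {"tx": -0.06,"ty": 0.066,"tz": 0,"rx": 0,"ry": 0,"rz": 0,"gripper": 1},
  {"tx": -0.06,"ty": 0.066,"tz": 0,"rx": 0,"ry": 0,"rz": 0,"gripper": 1},
  {"tx": -0.06,"ty": 0.066,"tz": 0,"rx": 0,"ry": 0,"rz": 0,"gripper": 1},
  {"tx": -0.02,"ty": 0.023,"tz": 0,"rx": 0,"ry": 0,"rz": 0,"gripper": 1},
  {"tx": 0,"ty": 0,"tz": 0,"rx": 0,"ry": 0,"rz": 0,"gripper": 1},
  {"tx": 0,"ty": 0,"tz": 0,"rx": 0,"ry": 0,"rz": 0,"gripper": 1},
])

```text
time_s: 31.02
ee_pos: [505.6, 73.4, 151.4]
ee_rot: [-179.9, -0.0, 86.6]
force: [-0.3, 0.4, -1.1]
gripper_width: 17.8
gripper_force: 40.0
```

```bash
python3 - <<'E'
from h import *
f=snap('wrist','w12')['frame'].astype(int); s=env.state(); print(s['time_s'],s['ee_pos'],s['ee_rot'],s['force'],s['gripper_width'])
m=((f[:,:,0]>90)&(f[:,:,0]-f[:,:,2]>60)&(f[:,:,1]<0.75*f[:,:,0])).astype(np.uint8)
n,l,st,ce=cv2.connectedComponentsWithStats(m); z=s['ee_pos'][2]+13.8
for i in range(1,n):
  if st[i][4]>200:
    pts=np.argwhere(l==i)[:,::-1].astype(np.float32); b=cv2.boxPoints(cv2.minAreaRect(pts)); print(st[i],[px('w12',u,v,z)[:2].tolist() for u,v in b])
E
```

```text
31.075 [505.53229757  73.4916791  151.57420167] [-1.79949574e+02 -8.34988589e-03  8.65964707e+01] [-0.56241174  0.04760474 -1.03749531] 17.68196819227318
[ 255  185   38   44 1448] [[501.0, 121.0], [517.8, 120.0], [516.8, 99.2], [499.4, 100.2]]
[ 256  237   36   70 2474] [[499.5, 95.7], [516.2, 94.7], [514.4, 57.2], [496.7, 58.3]]
[257 339  33  31 988] [[495.8, 38.6], [512.5, 37.6], [511.6, 18.6], [494.4, 19.6]]
```

>>> send_rows([
  {"tx": 0,"ty": 0,"tz": 0.06,"rx": 0,"ry": 0,"rz": 0,"gripper": 1},
  {"tx": 0,"ty": 0,"tz": 0.08,"rx": 0,"ry": 0,"rz": 0,"gripper": 1},
  {"tx": 0,"ty": 0,"tz": 0.08,"rx": 0,"ry": 0,"rz": 0,"gripper": 1},
  {"tx": 0,"ty": 0,"tz": 0.05,"rx": 0,"ry": 0,"rz": 0,"gripper": 1},
  {"tx": 0,"ty": 0,"tz": 0.01,"rx": 0,"ry": 0,"rz": 0,"gripper": 1},
  {"tx": 0,"ty": 0,"tz": 0.004,"rx": 0,"ry": 0,"rz": 0,"gripper": 1},
  {"tx": 0,"ty": 0,"tz": 0,"rx": 0,"ry": 0,"rz": 0,"gripper": 1},
  {"tx": 0,"ty": 0,"tz": 0,"rx": 0,"ry": 0,"rz": 0,"gripper": 1},
])

```text
time_s: 32.08
ee_pos: [507.2, 72.7, 10.6]
ee_rot: [179.9, -0.0, 86.5]
force: [0.1, 0.1, -1.7]
gripper_width: 17.8
gripper_force: 40.0
```

>>> send_rows([
  {"tx": 0,"ty": 0,"tz": 0.003,"rx": 0,"ry": 0,"rz": 0,"gripper": 1},
  {"tx": 0,"ty": 0,"tz": 0.002,"rx": 0,"ry": 0,"rz": 0,"gripper": 1},
  {"tx": 0,"ty": 0,"tz": 0,"rx": 0,"ry": 0,"rz": 0,"gripper": 1},
  {"tx": 0,"ty": 0,"tz": 0,"rx": 0,"ry": 0,"rz": 0,"gripper": 1},
])

```text
time_s: 32.58
ee_pos: [506.9, 72.6, 8.1]
ee_rot: [179.9, -0.0, 86.5]
force: [-0.8, 0.3, 6.3]
gripper_width: 17.7
gripper_force: 40.0
```

Contact with the mat, so I'll open, retreat straight up and check.

>>> send_rows([
  {"tx": 0,"ty": 0,"tz": 0,"rx": 0,"ry": 0,"rz": 0,"gripper": 0.1},
  {"tx": 0,"ty": 0,"tz": 0,"rx": 0,"ry": 0,"rz": 0,"gripper": 0.1},
  {"tx": 0,"ty": 0,"tz": 0,"rx": 0,"ry": 0,"rz": 0,"gripper": 0.1},
  {"tx": 0,"ty": 0,"tz": 0,"rx": 0,"ry": 0,"rz": 0,"gripper": 0.1},
  {"tx": 0,"ty": 0,"tz": 0,"rx": 0,"ry": 0,"rz": 0,"gripper": 0.1},
  {"tx": 0,"ty": 0,"tz": -0.04,"rx": 0,"ry": 0,"rz": 0,"gripper": 0.1},
  {"tx": 0,"ty": 0,"tz": -0.08,"rx": 0,"ry": 0,"rz": 0,"gripper": 0.1},
  {"tx": 0,"ty": 0,"tz": -0.1,"rx": 0,"ry": 0,"rz": 0,"gripper": 0.1},
  {"tx": 0,"ty": 0,"tz": -0.1,"rx": 0,"ry": 0,"rz": 0,"gripper": 0.1},
  {"tx": -0.1,"ty": 0,"tz": -0.06,"rx": 0,"ry": 0,"rz": 0,"gripper": 0.1},
  {"tx": -0.1,"ty": 0,"tz": 0,"rx": 0,"ry": 0,"rz": 0,"gripper": 0.1},
  {"tx": -0.1,"ty": 0,"tz": 0,"rx": 0,"ry": 0,"rz": 0,"gripper": 0.1},
])

```text
time_s: 34.08
ee_pos: [497.4, -78.4, 197.8]
ee_rot: [179.9, 0.0, 86.6]
force: [0.6, -0.4, -0.3]
gripper_width: 40.9
gripper_force: 0.0
```

>>> send_rows([
  {"tx": -0.1,"ty": 0,"tz": 0,"rx": 0,"ry": 0,"rz": 0,"gripper": 0.1},
  {"tx": -0.1,"ty": 0,"tz": 0,"rx": 0,"ry": 0,"rz": 0,"gripper": 0.1},
  {"tx": 0,"ty": 0,"tz": 0,"rx": 0,"ry": 0,"rz": 0,"gripper": 0.1},
  {"tx": 0,"ty": 0,"tz": 0,"rx": 0,"ry": 0,"rz": 0,"gripper": 0.1},
])

```text
time_s: 34.58
ee_pos: [491.1, -176.5, 197.0]
ee_rot: [-180.0, -0.0, 86.5]
force: [0.4, 0.1, 0.3]
gripper_width: 41.0
gripper_force: 0.0
```

```bash
python3 - <<'E'
from h import *
f=snap('wrist','w13')['frame'].astype(int); s=env.state(); print(s['time_s'],s['ee_pos'],s['force'],s['gripper_width'])
m=((f[:,:,0]>90)&(f[:,:,0]-f[:,:,2]>60)&(f[:,:,1]<0.75*f[:,:,0])).astype(np.uint8)
n,l,st,ce=cv2.connectedComponentsWithStats(m)
for i in range(1,n):
  if st[i][4]>150:
    pts=np.argwhere(l==i)[:,::-1].astype(np.float32); b=cv2.boxPoints(cv2.minAreaRect(pts)); print(st[i],[px('w13',u,v,22)[:2].tolist() for u,v in b])
# bystanders: changes in side/scene away from the arm
for a,nm in (('s0','scene'),('d0','side')):
  snap(nm,a[0]+'13'); d=np.abs(cv2.imread('pics/%s.png'%a).astype(int)-cv2.imread('pics/%s13.png'%a[0]).astype(int)).max(2)
  print(nm,[ (k,int(np.median(d[int(v)-6:int(v)+7,int(u)-6:int(u)+7]))) for k,p in dict(dish=(417,-15,10),pump=(722,12,60),jaw=(607,48,15),cup=(475,-427,40),cards=(635,-450,10)).items() for u,v in [proj(a,p)]])
E
```

```text
34.625 [ 491.22359027 -176.00335605  197.00754793] [0.07709407 0.22065566 0.87786793] 41.01961163615196
scene [('dish', 20), ('pump', 3), ('jaw', 5), ('cup', 5), ('cards', 5)]
side [('dish', 40), ('pump', 11), ('jaw', 13), ('cup', 22), ('cards', 65)]
```

>>> send_rows([
  {"tx": 0.08,"ty": 0,"tz": -0.08,"rx": 0,"ry": 0,"rz": 0,"gripper": 0.1},
  {"tx": 0.1,"ty": 0,"tz": -0.08,"rx": 0,"ry": 0,"rz": 0,"gripper": 0.1},
  {"tx": 0,"ty": 0,"tz": 0,"rx": 0,"ry": 0,"rz": 0,"gripper": 0.1},
  {"tx": 0,"ty": 0,"tz": 0,"rx": 0,"ry": 0,"rz": 0,"gripper": 0.1},
])

```text
time_s: 35.22
ee_pos: [496.3, -87.7, 275.6]
ee_rot: [-179.9, 0.0, 86.6]
force: [-0.9, -0.6, -0.6]
gripper_width: 41.0
gripper_force: 0.0
```

```bash
python3 - <<'E'
from h import *
f=snap('wrist','w14')['frame']; s=env.state(); print(s['time_s'],s['ee_pos'],s['force'])
h=cv2.cvtColor(f,cv2.COLOR_RGB2HSV)
c=np.array([476,14.]);ex=np.array([np.cos(np.radians(-3.5)),np.sin(np.radians(-3.5))]);ey=np.array([-ex[1],ex[0]])
for name,m,z in (('orange',cv2.inRange(h,(5,120,40),(20,255,255)),22),('blue',cv2.inRange(h,(100,100,30),(125,255,255)),4)):
  n,l,st,ce=cv2.connectedComponentsWithStats(m)
  for i in range(1,n):
    if st[i][4]>200:
      b=cv2.boxPoints(cv2.minAreaRect(np.argwhere(l==i)[:,::-1].astype(np.float32)))
      print(name,st[i],[[round(float((px('w14',u,v,z)[:2]-c)@e),1) for e in (ex,ey)] for u,v in b])
# shank/hook: bright grey pixels within the mat
m=cv2.inRange(h,(0,0,60),(180,70,255)); 
for a in (60,80,100,120,140,150): 
  row=[]
  for b in range(-12,40,3):
    w=c+25*ex+56*ey-a*ey+b*ex; u,v=proj('w14',[*w,19]); row.append('#' if 0<=v<420 and m[int(v),int(u)] else '.')
  print(a,round(float(v)),''.join(row))
im=cv2.imread('pics/d0.png');im2=cv2.imread('pics/d13.png')
E
```

```text
35.275 [496.04971114 -88.24244507 275.07162882] [-0.47704515  0.38167252 -0.95957973]
orange [ 267    2   17   79 1263] [[19.7, 83.3], [36.7, 83.2], [37.4, 5.4], [19.4, 5.4]]
orange [358 293  18  61 393] [[140.1, -266.1], [159.9, -264.3], [174.8, -361.1], [153.8, -363.2]]
orange [172 294  18  61 430] [[-120.3, -363.7], [-107.4, -266.4], [-86.4, -267.6], [-98.1, -365.2]]
orange [ 139  368  344   26 4934] [[-173.6, -434.5], [-168.6, -389.1], [329.9, -387.4], [337.7, -432.6]]
blue [  177     0   144   196 22997] [[-97.7, -133.5], [-80.1, 89.4], [77.9, 89.4], [86.8, -133.1]]
blue [ 451   44   48   63 1400] [[237.2, -21.2], [230.5, 47.4], [282.6, 45.1], [291.9, -23.5]]
60 89 ....###...........
80 107 ....###...........
100 125 ....###...........
120 142 ....###...........
140 159 ....###...........
150 167 ....###......##...
```

```bash
python3 -c "
from workcell import env
print(env.job_done())"
```

```text
the job is handed in; nothing more can be done
None
```

The job is handed in at about 35 s; its verdict is not shown. The tool was drawn out, laid on the mat and regripped by the handle. The pin was pulled about 11 mm into the green (about 6.5 N), held for about 2 s, let back and unhooked, and the tool lies flat within the mat's edges.

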